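Rebuild and lock the two-tier gear stand

TASK

Stack the two trays back on the four-post stand: lower the blue tray gently over the posts until it sits flat on the bottom pads, then lower the green tray gently over the thin post ends until it sits flat on the shoulders, every corner hole over its own post. Then swing the yellow lock bar fully closed over the green tray, and leave the orange pulley and the steel maillon where they lie.

Things in the scene. Friction and masses are not known exactly. Their poses are not given: they have to be found in the camera images.
- stand: aluminium stand fixed to the table; origin at the middle of its underside (table level), z up. Base 220 mm (x) by 160 (y), 12 thick. Four upright steel posts at x +-78, y +-48 mm: 20 mm thick, chamfered, up to a shoulder 100 mm above the table, then 8 mm thin with a tapered tip ending 136 mm above the table. A black pad round each post's foot
- lower_seat (a point): middle of the stand at the top of the four black foot pads, 20 mm above the table: the blue tray's underside comes here (its lower_tray_grip then 75 mm above the table). Its 25 mm holes pass over the thick posts with 2.5 mm to spare all round
- upper_seat (a point): middle of the stand at the post shoulders, 100 mm above the table: the green tray's underside comes here (its upper_tray_grip then 155 mm above the table). Its 13 mm holes pass over the thin post ends with 2.5 mm to spare all round, not over the thick part
- lower_tray_grip (a point): blue metal tray (lower tier), loose, 200 mm (x) by 140 (y), rim 25 high, about 0.45 kg, upright. Across its middle a black handle bar 12 mm thick (x), 60 long (y), from 42 to 70 mm above the underside. This point: on the bar at the tray's middle, 55 mm above the underside; tray axes, z up. 25 mm corner holes at x +-78, y +-48 mm; either way round fits
- upper_tray_grip (a point): green metal tray (upper tier), loose, 200 mm (x) by 140 (y), rim 25 high, about 0.45 kg, upright. Across its middle a black handle bar 12 mm thick (x), 60 long (y), from 42 to 70 mm above the underside. This point: on the bar at the tray's middle, 55 mm above the underside; tray axes, z up. 13 mm corner holes at x +-78, y +-48 mm; either way round fits
- lock (a joint): angle (rad) of the yellow lock bar about the upright pillar beside the stand: 0 = closed at its stop, bar along the stand's +y and over the upper tray's rim with 6 mm to spare; grows anticlockwise from above to 2.1; at 1.57 it points along the stand's -x, clear of the trays. Stays where left; takes 1 to 2 N at its knob
- lock_hinge (a point): point on the hinge axis of the lock bar (upright), at stand x = 50, y = -88 mm, 159 mm above the table, the height of lock_knob
- lock_knob (a point): middle of the upright black round knob on the lock bar, 14 mm thick, standing 36 mm up from the bar (139 to 175 mm above the table), 52 mm from the hinge axis; this point is 159 mm above the table. The bar is 18 mm wide, 131 to 139 mm above the table, and ends 64 mm from the axis.
- pulley_mid (a point): bystander: orange rescue pulley lying flat, about 110 x 62 x 34 mm; point at its centre
- maillon_mid (a point): bystander: steel triangular maillon lying flat, about 90 mm across, 13 mm thick; point at its centre

How it is judged:
By the outcome, as a careful person would: the job done as asked, in the order asked, and still so for the second after the job is handed in, with the robot touching nothing.
It also fails if it takes over 67 s, if anything falls off the work surface, if the arm or the gripper's body presses on something with over 40 N, if the wrist force passes 120 N, or if a joint passes its speed limit or range.

ROBOT

A 6-joint arm with a two-finger parallel gripper is mounted at the origin on the work surface. World frame = base frame: x ahead of the robot, y to its left, z up, the work surface at z = 0. Lengths are in m, angles in rad, forces in N, time in s.
With the tool pointing down it reaches from about 0.4 to 0.825 m from the base axis. Payload 7 kg.
Tool frame: the origin (TCP) lies at the very end of the fingers, on their centre line; the grasp point (between the pads) lies 19 mm behind it (grip_depth is the distance from the TCP to the grasp point, in m); z points along the fingers, y is the direction in which the jaws open and shut (so a half turn about z gives the same grasp; the last joint's range is limited). The gripper opens to 85 mm and grips with 20 to 120 N. Pads are 22 mm wide; open, the fingers measure 114 mm over their backs; the gripper's body (76 mm by 85 mm) begins 54 mm behind the grasp point. The pads swing forward as they close: fully open they stand 13 mm farther back than shut.
Start: joints at [1.469, 0.359, 0.012, 0, -1.224, -0.288], TCP at [0.257, 0.624, 0.231] pointing down, gripper open.
Joint ranges: [-3.07, 3.07], [-1.43, 2.12], [-1.02, 1.25], [-3.03, 1.67], [-3.05, -0], [-3.03, 3.03]. Speed limits (rad/s): [2.39, 2.39, 3.01, 3.14, 3.14, 3.14].

INTERFACE

Orientations are given as a unit quaternion [w, x, y, z].
In Python, from workcell import observe, camera, get_calibration, finish_job, grip_depth gives the robot as it stands. The module is installed in compiled form; this text tells all that it offers.
- The arm moves only by the tool play_rows, never from a script. Its argument "steps" is a list of rows, each a list of 7 numbers: the shift along the world's x, y, z in cm, then the turn, a rotation vector about the world's x, y, z in rad, then the finger opening in cm, from 0 to 8.54. In form: [[dx, dy, dz, rx, ry, rz, jaw], ...]. A call has 1 to 12 rows; each row is the pose to reach, as a shift and turn from the pose measured when the call began; what a row does not reach only later rows make up. A row lasts 1/10 s, in which the tool goes at most 50 mm and 8.59 degrees, less where a joint would pass 70% of its speed; a pose out of reach is approached as far as the arm can. A call with a gripper value outside its range is refused whole. The fingers move at their own pace and stop on an object; "newtons" is the grip in N (left out, the last holds). Time passes only in rows, so rows that repeat a pose let the fingers close. It gives the time, the measured TCP pose, the force and the opening at its end, in the units of the state.
- observe(): the state, without advancing time (a new reading comes with each control period).
- camera(name): name is "side" or "top" or "wrist"; returns the picture (420x560x3 uint8, blue, green, red); there is no depth.
- get_calibration(name): a dict with "mtx" (3x3 intrinsics, pixels), "extrinsics" (4x4, takes a point from world to camera coordinates). Camera axes: x right, y up, looking along -z (the intrinsics and any distortion apply to the point x, -y, -z); pixel columns grow to the right and rows downward; lengths in m; the calibration is good to about 2 mm. A picture is of the moment at which its call begins: read the wrist's pose just before it. get_calibration takes no time and is no camera call; for the wrist camera it gives the pose at the moment of the call.
- finish_job(): hands the job in, once; it reports no verdict.
The state is a dict: "t": time; "joint_positions": joint angles; "joint_vel": joint speeds; "tau": joint torques, N m; "tool_pos": TCP position; "tcp_rot": TCP orientation; "ft_force": force on the tool from outside, world axes, zero at the start; "torque": the same for the moment, N m; "opening": opening from 0.0 (shut) to 1.0 (fully open).
Only numpy, scipy, OpenCV 4.12 (cv2) and the standard library are available. Lean on these libraries where they do the work, as an engineer would, in place of code of your own. Each camera call takes 0.05 s, during which the arm holds its last target.

## Working session

There is one attempt and no reset: what is moved stays moved. The work goes in short steps, Python scripts to look and compute and a tool call to move; the robot and the scene stay as the last step left them, time stands still between calls to the robot, and variables do not carry over. Pictures are saved under pics/ and viewed, and the job is handed in when it is done.

Besides the shell and the picture viewer there is one more tool, called after "Emit:" as name([rows], argument=value, ...), one row to a line, values as JSON. play_rows: Moves the arm, as the interface text tells. Its arguments: {"type":"object","properties":{"steps":{"type":"array","items":{"type":"array","items":{"type":"number"}}},"newtons":{"type":"number"}},"required":["steps"]}

```bash
mkdir -p pics
python3 - <<'E'
from workcell import *
import cv2
print(observe(), grip_depth)
for n in ["side","top","wrist"]:
    c=get_calibration(n); print(n,c)
    im=camera(n); cv2.imwrite(f"pics/a_{n}.png",im)
E
```

```text
{'t': 0.0, 'joint_positions': array([ 1.46907767e+00,  3.59409254e-01,  1.10502187e-02, -3.61708303e-04,
       -1.22410261e+00, -2.88085181e-01]), 'joint_vel': array([-2.28871513e-04,  1.08549636e-03,  9.80154756e-04,  8.77207676e-05,
        6.57743454e-05,  3.20279891e-04]), 'tau': array([-1.74618017e-03, -5.83310223e+01,  2.93430036e+01,  6.93681568e+00,
       -5.81750355e-03,  9.81227259e-07]), 'tool_pos': array([0.25635071, 0.6238978 , 0.23034338]), 'tcp_rot': array([ 8.44869487e-04,  9.81054385e-01, -1.93730668e-01, -9.18269072e-05]), 'ft_force': array([-0.52360488,  0.31615229, -0.68569279]), 'torque': array([0.02079406, 0.02254491, 0.04407499]), 'opening': 1.0030707250722} 0.0187
side {'mtx': array([[432.06422126,   0.        , 281.93735641],
       [  0.        , 432.06422126, 214.96230436],
       [  0.        ,   0.        ,   1.        ]]), 'extrinsics': array([[ 0.99372228, -0.11047553,  0.01764056, -0.59491774],
       [ 0.05112196,  0.58866202,  0.80676116, -0.12740377],
       [-0.0995117 , -0.80079472,  0.59061429, -0.96356714],
       [ 0.        ,  0.        ,  0
[... 278 characters left out ...]
0.99628894, -0.0280708 ,  0.08136571, -0.61676804],
       [-0.08082916,  0.01974871,  0.99653231, -1.25525469],
       [ 0.        ,  0.        ,  0.        ,  1.        ]])}
wrist {'mtx': array([[330.55401167,   0.        , 277.937635  ],
       [  0.        , 330.55401167, 207.96945042],
       [  0.        ,   0.        ,   1.        ]]), 'extrinsics': array([[-3.80631355e-01, -9.24726604e-01,  6.92541972e-04,
         6.75439569e-01],
       [ 8.89778628e-01, -3.66449982e-01, -2.72044857e-01,
         3.50541217e-02],
       [ 2.51820898e-01, -1.02932593e-01,  9.62284322e-01,
        -3.78024165e-01],
       [ 0.00000000e+00,  0.00000000e+00,  0.00000000e+00,
         1.00000000e+00]])}
```

View pics/a_side.png

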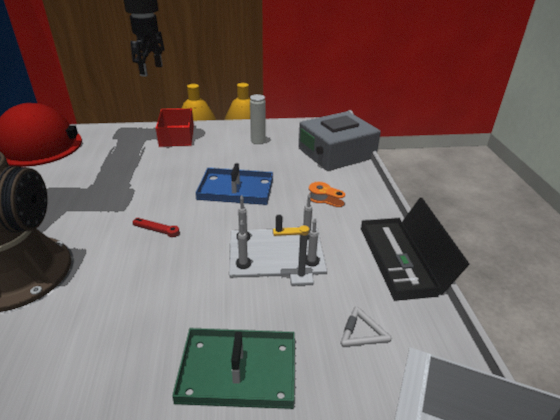

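View pics/a_top.png

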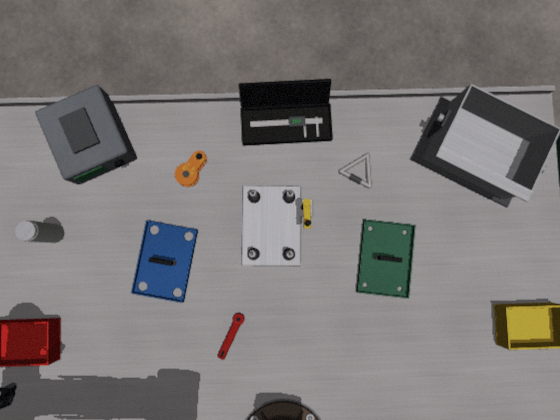

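View pics/a_wrist.png

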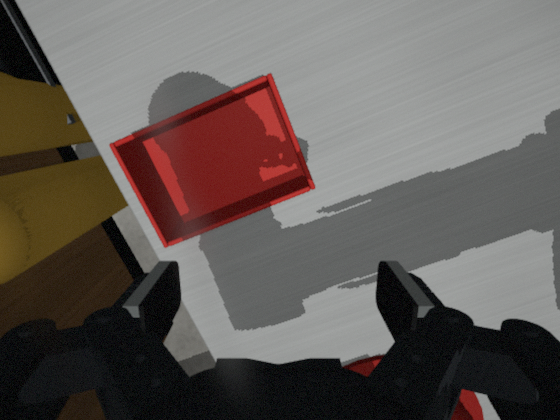

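Run:
```python
import cv2,numpy as np
t=cv2.imread("pics/a_top.png"); s=cv2.imread("pics/a_side.png")
def crop(im,x0,y0,x1,y1,k,n): cv2.imwrite(n,cv2.resize(im[y0:y1,x0:x1],None,fx=k,fy=k,interpolation=cv2.INTER_CUBIC))
crop(t,230,170,420,305,4,"pics/b_t1.png")
crop(t,120,210,210,310,6,"pics/b_t2.png")
crop(s,190,150,340,290,4,"pics/b_s1.png")
crop(s,165,320,305,410,5,"pics/b_s2.png")
```

```text
(no output)
```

View pics/b_t1.png

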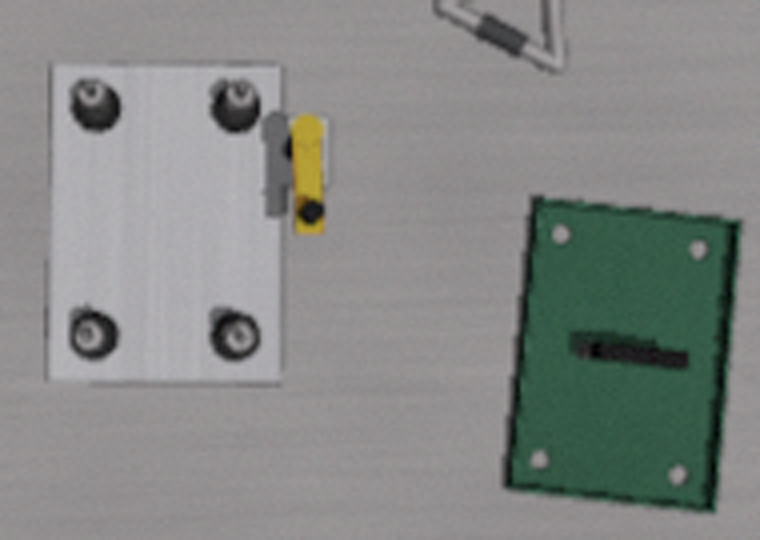

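View pics/b_t2.png

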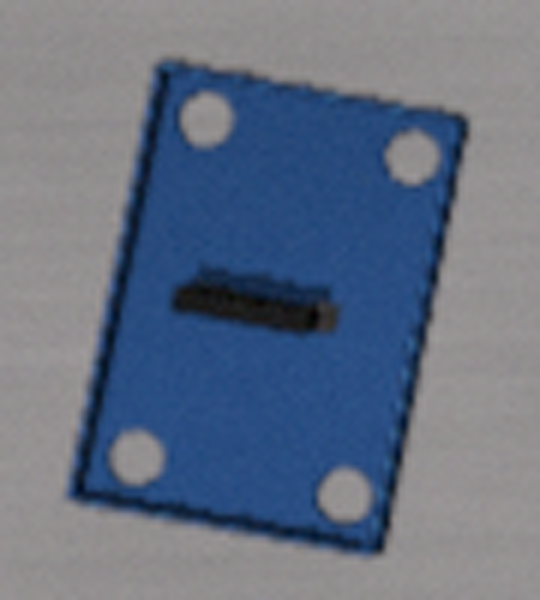

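View pics/b_s1.png

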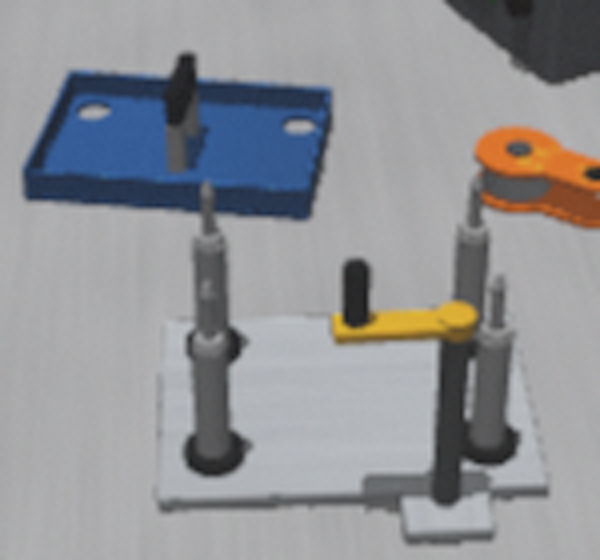

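View pics/b_s2.png

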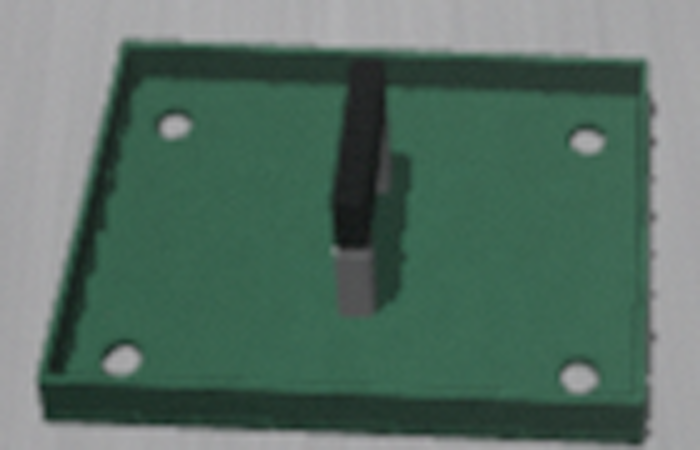

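```bash
cat > h.py <<'E'
import numpy as np, cv2
from scipy.optimize import least_squares
def proj(c,P):
    P=np.atleast_2d(P); M=c["extrinsics"]; q=P@M[:3,:3].T+M[:3,3]
    q=q*[1,-1,-1]; p=q@c["mtx"].T; return p[:,:2]/p[:,2:]
def mdl(p,L):
    x,y,z,a=p; c,s=np.cos(a),np.sin(a); L=np.asarray(L)
    return np.c_[x+c*L[:,0]-s*L[:,1], y+s*L[:,0]+c*L[:,1], z+L[:,2]]
def fit(obs,x0=(0.6,0,0,0),fixz=None):
    # obs: list of (calib, local pts, px)
    def f(p):
        q=list(p)
        if fixz is not None: q[2]=fixz
        return np.concatenate([(proj(c,mdl(q,L))-np.asarray(u)).ravel() for c,L,u in obs])
    r=least_squares(f,x0,loss="soft_l1"); return r.x,f(r.x).reshape(-1,2)
def ray(c,u):
    M=c["extrinsics"];R=M[:3,:3]
    d=np.linalg.inv(c["mtx"])@[u[0],u[1],1]; d=R.T@(d*[1,-1,-1]); return -R.T@M[:3,3],d/np.linalg.norm(d)
def tri(obs):
    A=np.zeros((3,3));b=np.zeros(3)
    for c,u in obs:
        o,d=ray(c,u);Q=np.eye(3)-np.outer(d,d);A+=Q;b+=Q@o
    return np.linalg.solve(A,b)
H=.001*np.array([[78,48,0],[78,-48,0],[-78,48,0],[-78,-48,0]])
E
python3 - <<'E'
from h import *
from workcell import get_calibration as g
T,S=g("top"),g("side")
np.set_printoptions(precision=4,suppress=True)
def cr(p,k,o): return np.array(p)/k+np.array(o)
bt=cr([(206,120),(412,157),(137,456),(345,495)],6,(120,210))
bs=cr([(300,127),(95,112)],4,(190,150))
gt=cr([(560,234),(698,249),(540,459),(678,474)],4,(230,170))
gs=cr([(587,141),(579,377),(175,126),(123,358)],5,(165,320))
print("blue",*fit([(T,H,bt),(S,H[[0,2]],bs)]))
print("green",*fit([(T,H,gt),(S,H,gs)]))
B=.001*np.array([[110,80,12],[110,-80,12],[-110,80,12],[-110,-80,12]])
st=cr([(51,63),(281,65),(50,381),(281,381)],4,(230,170))
print("stand base z0",*fit([(T,B,st)],fixz=0))
tt=cr([(91,90),(239,90),(91,334),(236,336)],4,(230,170))
ts=cr([(475,180),(498,278),(206,183)],4,(190,150))
tip=H+[0,0,.136]
print("stand tips",*fit([(T,tip,tt),(S,tip[[0,1,2]],ts)]))
print("knobtop",tri([(T,cr((311,208),4,(230,170))),(S,cr((356,264),4,(190,150)))]))
E
```

```text
blue [ 0.4987  0.3033  0.0004 -0.2113] [[ 0.0483 -0.2067]
 [ 0.0637 -0.0392]
 [-0.0874  0.1145]
 [-0.0558  0.0028]
 [ 0.0272 -0.0831]
 [-0.1598  0.1385]]
green [ 0.4874 -0.2973  0.0029 -0.141 ] [[ 0.1041  0.0212]
 [ 0.0044  0.1529]
 [-0.3315  0.3103]
 [-0.0839  0.4464]
 [ 0.4322 -0.1997]
 [ 0.4137  0.0818]
 [-0.1195 -0.2217]
 [-0.0794  0.4   ]]
stand base z0 [ 0.5874  0.0117  0.     -0.0306] [[-0.2213 -0.3507]
 [ 0.3021 -0.6477]
 [-0.5912  0.4486]
 [ 0.4934  0.4816]]
stand tips [ 0.5862  0.013  -0.0044 -0.04  ] [[-0.7431 -0.8079]
 [ 0.6714 -0.326 ]
 [-1.7141  0.8738]
 [ 0.871   0.7759]
 [ 0.3881 -0.3073]
 [ 0.099   0.068 ]
 [-0.1146  0.6067]]
knobtop [ 0.5825 -0.0756  0.1737]
```

Run:
```python
from h import *
from workcell import *
from scipy.spatial.transform import Rotation as R
np.set_printoptions(precision=4,suppress=True)
o=observe();q=o["tcp_rot"];Rt=R.from_quat([q[1],q[2],q[3],q[0]]).as_matrix()
M=get_calibration("wrist")["extrinsics"];pc=-M[:3,:3].T@M[:3,3]
print(Rt, pc,Rt.T@(pc-o["tool_pos"]), "cam axes in tool\n",Rt.T@M[:3,:3].T)
```

```text
[[ 0.925  -0.38   -0.0003]
 [-0.38   -0.925  -0.0013]
 [ 0.0002  0.0013 -1.    ]] [0.3211 0.5986 0.373 ] [ 0.0696 -0.0009 -0.1424] cam axes in tool
 [[-0.0006  0.9622  0.2722]
 [ 1.      0.0004  0.001 ]
 [ 0.0008  0.2722 -0.9622]]
```

Emit:
play_rows([
  [33, -69, 7, 0, 0, -1.21, 8.5],
  [33, -69, 7, 0, 0, -1.21, 8.5],
  [33, -69, 7, 0, 0, -1.21, 8.5],
  [33, -69, 7, 0, 0, -1.21, 8.5],
  [33, -69, 7, 0, 0, -1.21, 8.5],
  [33, -69, 7, 0, 0, -1.21, 8.5],
  [33, -69, 7, 0, 0, -1.21, 8.5],
  [33, -69, 7, 0, 0, -1.21, 8.5],
  [33, -69, 7, 0, 0, -1.21, 8.5],
  [33, -69, 7, 0, 0, -1.21, 8.5],
  [33, -69, 7, 0, 0, -1.21, 8.5],
  [33, -69, 7, 0, 0, -1.21, 8.5],
])

```text
t: 1.35
tool_pos: [0.5145, 0.0832, 0.2858]
tcp_rot: [-0.0, -0.697, 0.717, 0.0]
ft_force: [1.6, 0.3, -0.2]
opening: 1.001
```

Emit:
play_rows([
  [7, -15, 1.5, 0, 0, 0, 8.5],
  [7, -15, 1.5, 0, 0, 0, 8.5],
  [7, -15, 1.5, 0, 0, 0, 8.5],
  [7, -15, 1.5, 0, 0, 0, 8.5],
  [7, -15, 1.5, 0, 0, 0, 8.5],
  [7, -15, 1.5, 0, 0, 0, 8.5],
  [7, -15, 1.5, 0, 0, 0, 8.5],
])

```text
t: 2.05
tool_pos: [0.5841, -0.0661, 0.3006]
tcp_rot: [-0.0, -0.697, 0.717, 0.001]
ft_force: [0.6, -0.6, -0.8]
opening: 0.996
```

```bash
cat > shot.py <<'E'
import sys,pickle,cv2
from workcell import *
for n,f in zip(sys.argv[1::2],sys.argv[2::2]):
    o=observe();c=get_calibration(n);im=camera(n)
    cv2.imwrite(f"pics/{f}.png",im);pickle.dump((c,o),open(f"pics/{f}.pkl","wb"));print(f,o["t"],o["tool_pos"])
E
python3 shot.py wrist w1
```

```text
w1 2.05 [ 0.5840822  -0.06606857  0.30063318]
```

View pics/w1.png

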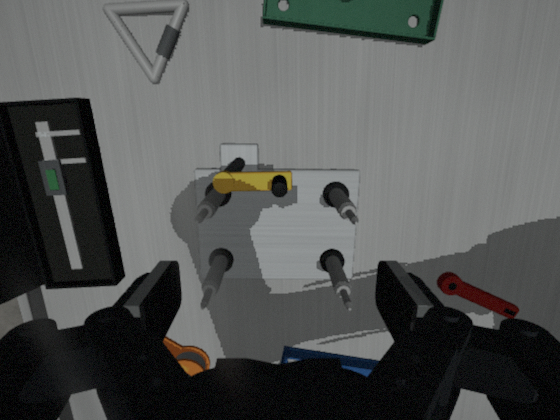

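Emit:
play_rows([
  [-3, -4, -5, 0, 0, 0, 8.5],
  [-3, -4, -5, 0, 0, 0, 8.5],
  [-3, -4, -5, 0, 0, 0, 8.5],
])

```text
t: 2.4
tool_pos: [0.5516, -0.1058, 0.2489]
tcp_rot: [-0.001, -0.697, 0.717, 0.002]
ft_force: [0.5, 0.8, 0.2]
opening: 0.997
```

```bash
python3 shot.py wrist w2
python3 - <<'E'
import cv2
for n,(x0,y0,x1,y1) in {"w1":(180,140,380,320),"w2":(120,110,360,310)}.items():
    im=cv2.imread(f"pics/{n}.png")
    k=3.3 if n=="w2" else 3.3
    cv2.imwrite(f"pics/{n}z.png",cv2.resize(im[y0:y1,x0:x1],None,fx=3,fy=3,interpolation=cv2.INTER_CUBIC))
E
```

```text
w2 2.4 [ 0.55158579 -0.10578242  0.24894826]
```

View pics/w1z.png

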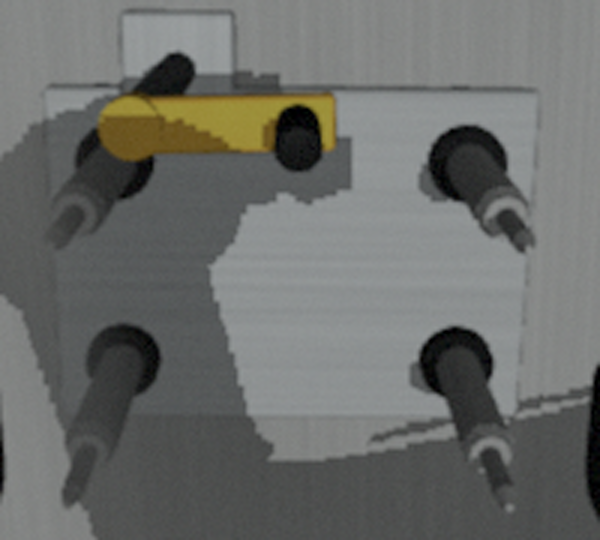

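View pics/w2z.png

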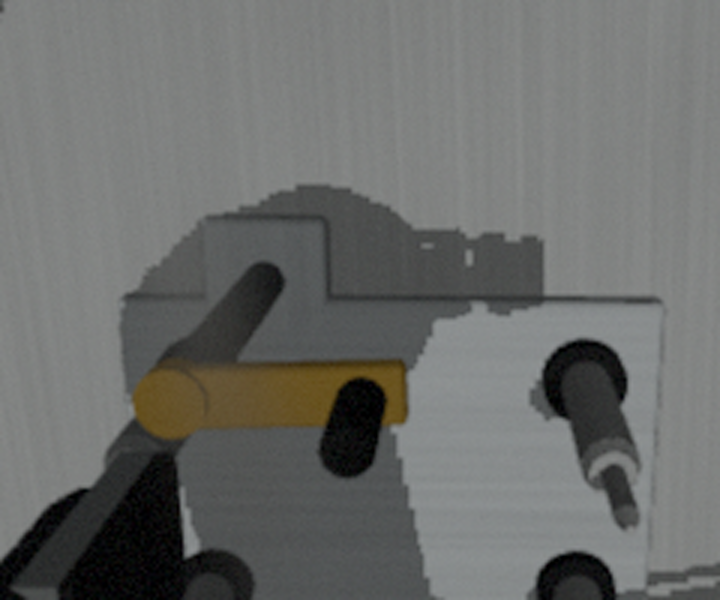

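```bash
cat > stand.py <<'E'
from h import *
import pickle
np.set_printoptions(precision=4,suppress=True)
from workcell import get_calibration as g
T,S=g("top"),g("side")
def cr(p,k,o): return np.array(p)/k+np.array(o)
w1=pickle.load(open("pics/w1.pkl","rb"))[0];w2=pickle.load(open("pics/w2.pkl","rb"))[0]
a1=lambda p:cr(p,3,(180,140)); a2=lambda p:cr(p,3,(120,110))
tip=H+[0,0,.136];pad=H+[0,0,.02]
B=.001*np.array([[110,80,12],[110,-80,12],[-110,80,12],[-110,-80,12]])
t1=(w1,tip,a1([(71,502),(52,245),(508,508),(530,247)]))
p1=(w1,pad[[0,2,3]],a1([(124,360),(457,362),(468,163)]))
c1=(w1,B[[1,2,3]],a1([(45,87),(516,415),(537,91)]))
t2=(w2,tip[[3]],a2([(628,522)]));p2=(w2,pad[[3]],a2([(585,382)]));c2=(w2,B[[1,3]],a2([(122,297),(662,300)]))
tt=(T,tip,cr([(91,90),(239,90),(91,334),(236,336)],4,(230,170)))
ts=(S,tip[[0,1,2]],cr([(475,180),(498,278),(206,183)],4,(190,150)))
st=(T,B,cr([(51,63),(281,65),(50,381),(281,381)],4,(230,170)))
for nm,ob in dict(w1tip=[t1],w1pad=[p1],w1cor=[c1],w1=[t1,p1,c1],wall=[t1,p1,c1,t2,p2,c2],topside=[st,ts],all=[t1,p1,c1,t2,p2,c2,st,ts]).items():
    for fz in (None,0):
        x,r=fit(ob,x0=(.59,.01,0,-.03),fixz=fz); print(nm,fz,x,"rms",np.sqrt((r**2).mean()))
print(r)
print("knob top",tri([(w1,a1((298,150))),(w2,a2((348,453)))]))
E
python3 stand.py
```

```text
w1tip None [ 0.5884  0.0156 -0.0016 -0.037 ] rms 0.4706511957315551
w1tip 0 [ 0.5884  0.015   0.     -0.0373] rms 0.5698480826743554
w1pad None [ 0.5884  0.0154 -0.004  -0.0355] rms 0.03378382942115182
w1pad 0 [ 0.5887  0.0139  0.     -0.0353] rms 0.41393249399115223
w1cor None [ 0.5886  0.0171 -0.0082 -0.034 ] rms 0.30522436344892934
w1cor 0 [ 0.5895  0.0152  0.     -0.0336] rms 1.2878534482196562
w1 None [ 0.5885  0.016  -0.0035 -0.0344] rms 0.6515276548908356
w1 0 [ 0.5886  0.0148  0.     -0.0356] rms 0.8702157742436443
wall None [ 0.5885  0.0163 -0.0049 -0.0337] rms 0.6794589023831225
wall 0 [ 0.5887  0.0146  0.0003 -0.0336] rms 1.0297286676861406
topside None [ 0.5867  0.012  -0.0039 -0.0332] rms 0.45907778656751086
topside 0 [ 0.5863  0.0107 -0.0109 -0.0341] rms 0.717310430354404
all None [ 0.5883  0.0162 -0.0051 -0.0341] rms 0.8359459659033563
all 0 [ 0.5885  0.0143 -0.0022 -0.0335] rms 1.1106482566441753
[[-1.0526  0.2184]
 [-0.3766 -0.5718]
 [ 0.965  -1.1846]
 [-0.0101 -0.5241]
 [-0.5022  0.6485]
 [ 0.4187  0.4604]
 [ 0.4173 -0.2226]
 [-1.7267 -0.7389]
 [ 0.9064  0.8527]
 [ 2.0647 -1.2776]
 [ 1.1138  1.4715]
 [ 0.3091 -0.1896]
 [-2.7114 -0.0397]
 [ 1.6146 -0.2457]
 [-1.0608 -0.7851]
 [-0.538  -0.9148]
 [-1.6771  0.0041]
 [-0.5922  0.209 ]
 [ 1.2283 -2.3923]
 [ 1.3039 -2.175 ]
 [ 0.6695 -1.2555]]
knob top [ 0.5834 -0.0732  0.1723]
```

Emit:
play_rows([
  [-5.5, 34, 4, 0, 0, -0.18, 8.5],
  [-5.5, 34, 4, 0, 0, -0.18, 8.5],
  [-5.5, 34, 4, 0, 0, -0.18, 8.5],
  [-5.5, 34, 4, 0, 0, -0.18, 8.5],
  [-5.5, 34, 4, 0, 0, -0.18, 8.5],
  [-5.5, 34, 4, 0, 0, -0.18, 8.5],
  [-5.5, 34, 4, 0, 0, -0.18, 8.5],
  [-5.5, 34, 4, 0, 0, -0.18, 8.5],
  [-5.5, 34, 4, 0, 0, -0.18, 8.5],
  [-5.5, 34, 4, 0, 0, -0.18, 8.5],
])

```text
t: 3.45
tool_pos: [0.4982, 0.2349, 0.2912]
tcp_rot: [-0.0, -0.631, 0.776, 0.001]
ft_force: [-0.1, -1.1, 0.6]
opening: 0.996
```

```bash
python3 shot.py wrist w3
```

```text
w3 3.45 [0.49821441 0.2348946  0.29115468]
```

View pics/w3.png

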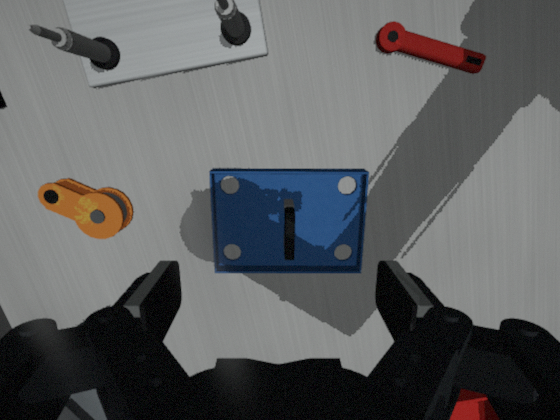

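```bash
cat > holes.py <<'E'
from h import *
import pickle
np.set_printoptions(precision=4,suppress=True)
def holes(name,box,ch,amin=15,amax=900,thr=20):
    im=cv2.imread(f"pics/{name}.png"); x0,y0,x1,y1=box
    c=im[y0:y1,x0:x1].astype(np.float32); c=cv2.resize(c,None,fx=4,fy=4,interpolation=cv2.INTER_CUBIC)
    c=cv2.GaussianBlur(c,(0,0),2)
    o=c[...,2]
    sat=c[...,ch]-o
    m=((sat<thr)&(c.max(2)>45)).astype(np.uint8)
    n,l,s,ce=cv2.connectedComponentsWithStats(m)
    out=[]
    for i in range(1,n):
        if amin*16<s[i,4]<amax*16: out.append((ce[i]+.5)/4-.5+[x0,y0]); print("blob",out[-1],s[i,4]/16,s[i,2:4]/4)
    return out,pickle.load(open(f"pics/{name}.pkl","rb"))
E
python3 - <<'E'
from holes import *
import cv2
o,(c,st)=holes("w3",(214,172,362,268),0)
im=cv2.imread("pics/w3.png");cv2.imwrite("pics/w3z.png",cv2.resize(im[160:285,200:380],None,fx=4,fy=4,interpolation=cv2.INTER_CUBIC))
E
```

```text
blob [229.3311 184.6591] 257.875 [18.5  17.75]
blob [346.7363 184.9437] 245.3125 [17.75 17.5 ]
blob [288.2276 202.7532] 69.0 [10.  9.]
blob [231.746  251.4892] 216.375 [17.5  15.75]
blob [342.5489 251.7583] 212.0 [17.5  15.75]
blob [216.6707 257.5232] 44.0625 [ 5.   23.25]
```

View pics/w3z.png

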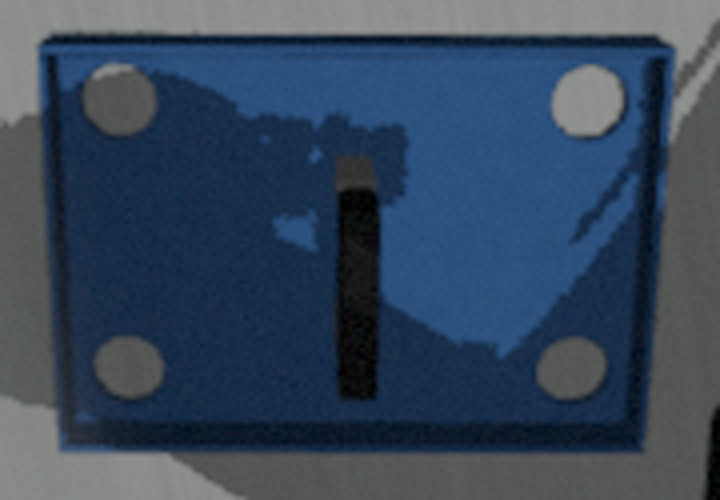

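Run:
```python
from holes import *
c,st=pickle.load(open("pics/w3.pkl","rb"))
px=[(231.7,251.5),(229.3,184.7),(342.5,251.8),(346.7,184.9)]
for fz in (None,0.001,.003): print(*fit([(c,H,px)],x0=(.5,.3,0,-.21),fixz=fz))
```

```text
[ 0.5003  0.3063  0.0027 -0.2097] [[ 0.0772  0.0103]
 [-0.0623 -0.0834]
 [ 0.0477  0.0088]
 [-0.0555  0.0653]]
[ 0.5004  0.3068 -0.0012 -0.2097] [[ 0.2852 -0.1315]
 [ 0.1649  0.0291]
 [-0.1545 -0.1387]
 [-0.2892  0.1712]]
[ 0.5003  0.3062 -0.0044 -0.2097] [[ 0.0342  0.04  ]
 [-0.1097 -0.1064]
 [ 0.0898  0.039 ]
 [-0.0074  0.043 ]]
```

Emit:
play_rows([
  [0.1, 7, -5, 0, 0, -0.004, 6],
  [0.1, 7, -10, 0, 0, -0.004, 6],
  [0.1, 7, -15, 0, 0, -0.004, 6],
  [0.1, 7, -20, 0, 0, -0.004, 6],
  [0.1, 7, -22, 0, 0, -0.004, 6],
  [0.1, 7, -23.5, 0, 0, -0.004, 6],
  [0.1, 7, -24.5, 0, 0, -0.004, 6],
  [0.1, 7, -25.3, 0, 0, -0.004, 6],
  [0.1, 7, -25.3, 0, 0, -0.004, 6],
])

```text
t: 4.4
tool_pos: [0.4997, 0.3038, 0.038]
tcp_rot: [-0.0, -0.628, 0.778, 0.001]
ft_force: [-0.6, -0.6, 0.5]
opening: 0.705
```

Close, then lift slightly.

Emit:
play_rows([
  [0, 0, 0, 0, 0, 0, 3],
  [0, 0, 0, 0, 0, 0, 1],
  [0, 0, 0, 0, 0, 0, 0.5],
  [0, 0, 0, 0, 0, 0, 0.5],
  [0, 0, 0, 0, 0, 0, 0.5],
  [0, 0, 0, 0, 0, 0, 0.5],
  [0, 0, 0, 0, 0, 0, 0.5],
  [0, 0, 0, 0, 0, 0, 0.5],
], newtons=60)

```text
t: 5.2
tool_pos: [0.5, 0.3043, 0.039]
tcp_rot: [0.0, -0.629, 0.778, 0.001]
ft_force: [-2.9, -0.0, 5.9]
opening: 0.126
```

Emit:
play_rows([
  [0, 0, 1, 0, 0, 0, 0.5],
  [0, 0, 3, 0, 0, 0, 0.5],
  [0, 0, 6, 0, 0, 0, 0.5],
  [0, 0, 10, 0, 0, 0, 0.5],
  [0, 0, 14, 0, 0, 0, 0.5],
  [0, 0, 17, 0, 0, 0, 0.5],
  [0, 0, 19, 0, 0, 0, 0.5],
  [0, 0, 19, 0, 0, 0, 0.5],
  [0, 0, 19, 0, 0, 0, 0.5],
])

```text
t: 6.1
tool_pos: [0.4993, 0.304, 0.2283]
tcp_rot: [0.0, -0.628, 0.778, 0.001]
ft_force: [-0.7, 0.5, -5.5]
opening: 0.128
```

```bash
python3 shot.py wrist w4
```

```text
w4 6.1 [0.49928261 0.30396673 0.22832121]
```

View pics/w4.png

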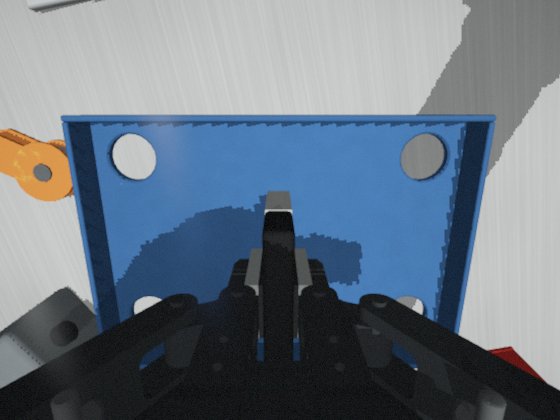

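Run:
```python
from holes import *
o,(c,st)=holes("w4",(95,125,460,190),0,100,3000)
h=[o[i] for i in range(len(o)) ]
px=[[p for p in o if abs(p[0]-134)<10][0],[p for p in o if abs(p[0]-422)<10][0]]
L=np.vstack([H[[1,3]]+[0,0,.0015],[[.1,-.07,.025],[-.1,-.07,.025]]])
for U,LL in ((px,L[:2]),(px+[(64,118),(493,118)],L)):
    for fz in (None,.1923): 
        x,r=fit([(c,LL,U)],x0=(.5,.305,.19,-.21),fixz=fz);print(x,r.round(1).tolist())
q=st["tcp_rot"];print(st["tool_pos"], "jaw yaw",2*np.arctan2(q[2],q[1])-np.pi/2, np.degrees(2*np.arctan2(q[2],q[1])))
```

```text
blob [133.5428 156.3611] 1513.625 [43.   45.25]
blob [422.4449 156.1874] 1479.9375 [42.75 44.75]
[ 0.5002  0.3054  0.1898 -0.212 ] [[0.0, 0.0], [-0.0, -0.0]]
[ 0.5002  0.3052  0.19   -0.212 ] [[-2.0, 0.1], [2.0, 0.1]]
[ 0.5003  0.3068  0.1861 -0.2124] [[3.5, 1.5], [-2.7, 1.7], [-0.4, -1.0], [0.4, -1.0]]
[ 0.5005  0.3069 -0.4618 -0.2125] [[-1.6, 3.3], [1.7, 3.4], [-9.6, -0.6], [8.6, -0.6]]
[0.4993 0.304  0.2283] jaw yaw 2.9296794731833646 257.85826913951723
```

Emit:
play_rows([
  [1, -4, 0, 0, 0, 0.02, 0.5],
  [2.5, -8, 0, 0, 0, 0.06, 0.5],
  [4, -12, 0, 0, 0, 0.1, 0.5],
  [5, -16.5, 0, 0, 0, 0.13, 0.5],
  [6.5, -21, 0, 0, 0, 0.16, 0.5],
  [8, -25, 0, 0, 0, 0.177, 0.5],
  [8.6, -28, 0, 0, 0, 0.177, 0.5],
  [8.85, -29, 0, 0, 0, 0.177, 0.5],
  [8.85, -29, -2, 0, 0, 0.177, 0.5],
  [8.85, -29, -3.5, 0, 0, 0.177, 0.5],
  [8.85, -29, -3.5, 0, 0, 0.177, 0.5],
  [8.85, -29, -3.5, 0, 0, 0.177, 0.5],
])

```text
t: 7.35
tool_pos: [0.5871, 0.0138, 0.1916]
tcp_rot: [-0.002, -0.695, 0.719, 0.001]
ft_force: [-0.6, 0.0, -3.6]
opening: 0.129
```

```bash
python3 shot.py wrist w5 side s5 top t5
```

```text
w5 7.35 [0.58705295 0.01380453 0.19155827]
s5 7.4 [0.58764185 0.01393797 0.19241818]
t5 7.45 [0.58789175 0.01402382 0.1928893 ]
```

View pics/w5.png

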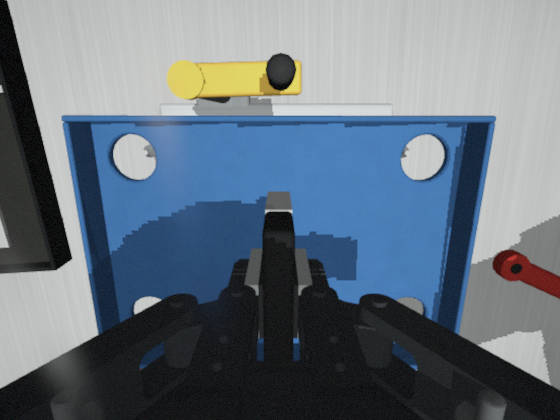

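View pics/s5.png

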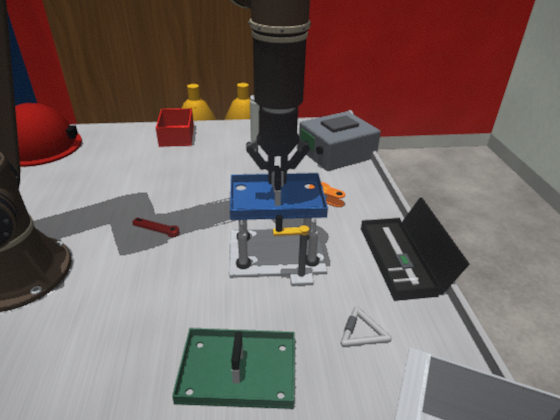

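```bash
python3 - <<'E'
import cv2,numpy as np
im=cv2.imread("pics/w5.png")
a=cv2.resize(im[125:190,100:170],None,fx=5.5,fy=5.5,interpolation=cv2.INTER_CUBIC);b=cv2.resize(im[125:190,390:460],None,fx=5.5,fy=5.5,interpolation=cv2.INTER_CUBIC)
cv2.imwrite("pics/w5z.png",np.hstack([a,b]))
E
cat > view.py <<'E'
from holes import *
E
python3 - <<'E'
from holes import *
c,st=pickle.load(open("pics/w5.pkl","rb"))
print(proj(c,mdl([.5885,.0155,0,-.0345],H+[0,0,.136])))
E
```

```text
[[160.9639 296.9117]
 [145.2896 153.1873]
 [392.5438 296.3482]
 [407.684  152.9335]]
```

View pics/w5z.png

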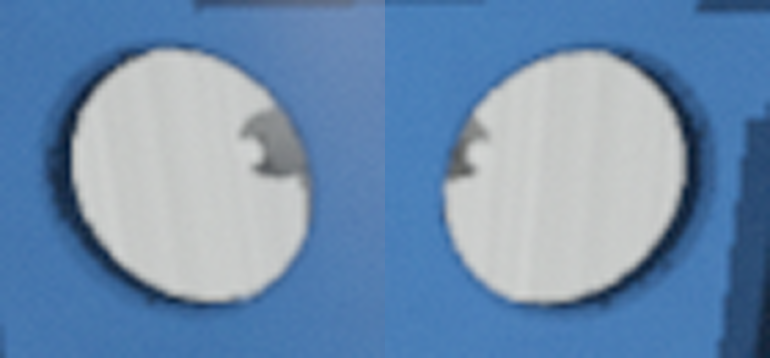

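Emit:
play_rows([
  [0, 0, -1, 0, 0, 0, 0.5],
  [0, 0, -2, 0, 0, 0, 0.5],
  [0, 0, -3, 0, 0, 0, 0.5],
  [0, 0, -4, 0, 0, 0, 0.5],
  [0, 0, -4, 0, 0, 0, 0.5],
  [0, 0, -4, 0, 0, 0, 0.5],
])

```text
t: 8.1
tool_pos: [0.5879, 0.0139, 0.1527]
tcp_rot: [-0.001, -0.695, 0.719, 0.001]
ft_force: [0.7, -0.5, -3.8]
opening: 0.131
```

```bash
python3 shot.py wrist w6
python3 - <<'E'
import cv2,numpy as np
im=cv2.imread("pics/w6.png")
a=cv2.resize(im[100:210,80:200],None,fx=3.2,fy=3.2,interpolation=cv2.INTER_CUBIC);b=cv2.resize(im[100:210,360:480],None,fx=3.2,fy=3.2,interpolation=cv2.INTER_CUBIC)
cv2.imwrite("pics/w6z.png",np.hstack([a,b]))
E
```

```text
w6 8.1 [0.5878941  0.01393335 0.15272636]
```

View pics/w6z.png

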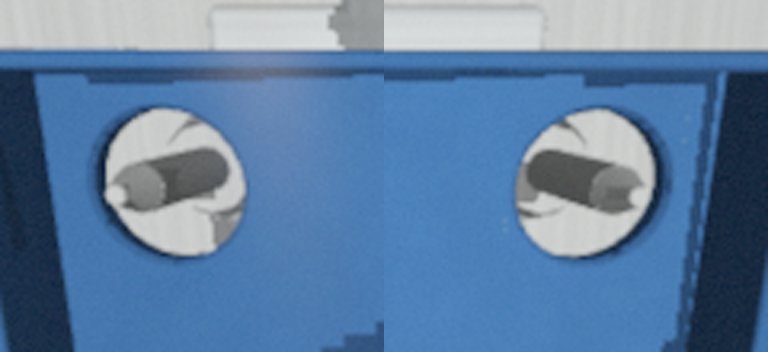

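Run:
```python
from holes import *
c,st=pickle.load(open("pics/w6.pkl","rb"))
A=H[[1,3]]
tipu=[(115.5,160.5),(439.5,161)];
x,r=fit([(c,A+[0,0,.136],tipu)],x0=(.588,.015,0,-.034),fixz=0);print("tips",x,r.round(1).tolist())
hu=[(134.7,157.2),(423.1,157.2)]
for fz in (None,.1165):
  x,r=fit([(c,A,hu)],x0=(.588,.015,.117,-.034),fixz=fz);print("tray",x,r.round(1).tolist())
q=st["tcp_rot"];print(np.degrees(2*np.arctan2(q[2],q[1]))-270)
```

```text
tips [ 0.589   0.015  -0.0045 -0.0365] [[-0.2, 0.0], [0.2, 0.0]]
tray [ 0.5882  0.0159  0.1156 -0.035 ] [[-0.0, -0.0], [-0.0, -0.0]]
tray [ 0.5882  0.0158  0.1179 -0.035 ] [[-0.7, 0.1], [0.7, 0.1]]
-1.9612916008515526
```

Emit:
play_rows([
  [0.05, -0.05, -0.5, 0, 0, 0, 0.5],
  [0.05, -0.05, -1, 0, 0, 0, 0.5],
  [0.05, -0.05, -1.5, 0, 0, 0, 0.5],
  [0.05, -0.05, -2, 0, 0, 0, 0.5],
  [0.05, -0.05, -2.5, 0, 0, 0, 0.5],
  [0.05, -0.05, -2.7, 0, 0, 0, 0.5],
  [0.05, -0.05, -2.7, 0, 0, 0, 0.5],
])

```text
t: 8.85
tool_pos: [0.5885, 0.0135, 0.1257]
tcp_rot: [-0.001, -0.695, 0.719, 0.001]
ft_force: [0.2, 0.5, -3.7]
opening: 0.13
```

```bash
python3 shot.py wrist w7
python3 - <<'E'
import cv2,numpy as np
im=cv2.imread("pics/w7.png")
a=cv2.resize(im[100:210,80:200],None,fx=3.2,fy=3.2,interpolation=cv2.INTER_CUBIC);b=cv2.resize(im[100:210,360:480],None,fx=3.2,fy=3.2,interpolation=cv2.INTER_CUBIC)
cv2.imwrite("pics/w7z.png",np.hstack([a,b]))
E
```

```text
w7 8.85 [0.58846953 0.01345114 0.12571731]
```

View pics/w7z.png

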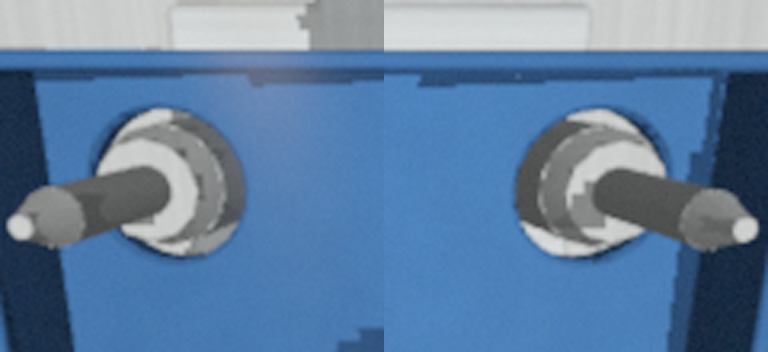

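Emit:
play_rows([
  [0, 0, -1, 0, 0, 0, 0.5],
  [0, 0, -2, 0, 0, 0, 0.5],
  [0, 0, -3, 0, 0, 0, 0.5],
  [0, 0, -4, 0, 0, 0, 0.5],
  [0, 0, -5, 0, 0, 0, 0.5],
  [0, 0, -5.5, 0, 0, 0, 0.5],
  [0, 0, -5.9, 0, 0, 0, 0.5],
  [0, 0, -6.1, 0, 0, 0, 0.5],
  [0, 0, -6.3, 0, 0, 0, 0.5],
  [0, 0, -6.3, 0, 0, 0, 0.5],
])

```text
t: 9.9
tool_pos: [0.5888, 0.0135, 0.0631]
tcp_rot: [-0.001, -0.695, 0.719, 0.0]
ft_force: [-0.7, -0.5, -4.0]
opening: 0.132
```

Emit:
play_rows([
  [0, 0, -0.1, 0, 0, 0, 0.5],
  [0, 0, -0.2, 0, 0, 0, 0.5],
  [0, 0, -0.3, 0, 0, 0, 0.5],
  [0, 0, -0.4, 0, 0, 0, 0.5],
  [0, 0, -0.45, 0, 0, 0, 0.5],
  [0, 0, -0.45, 0, 0, 0, 0.5],
])

```text
t: 10.5
tool_pos: [0.5888, 0.0136, 0.059]
tcp_rot: [-0.0, -0.695, 0.719, 0.0]
ft_force: [-2.3, 1.5, 1.3]
opening: 0.129
```

Emit:
play_rows([
  [0, 0, -0.05, 0, 0, 0, 0.5],
  [0, 0, -0.08, 0, 0, 0, 0.5],
])

```text
t: 10.7
tool_pos: [0.5888, 0.0136, 0.059]
tcp_rot: [-0.0, -0.695, 0.719, 0.0]
ft_force: [-5.6, 1.1, 9.9]
opening: 0.128
```

```bash
python3 shot.py side s8;  python3 - <<'E'
import cv2,numpy as np
im=cv2.imread("pics/s8.png")
cv2.imwrite("pics/s8z.png",cv2.resize(im[150:300,200:350],None,fx=4,fy=4,interpolation=cv2.INTER_CUBIC))
E
```

```text
s8 10.7 [0.58881077 0.01355904 0.05900733]
```

View pics/s8z.png

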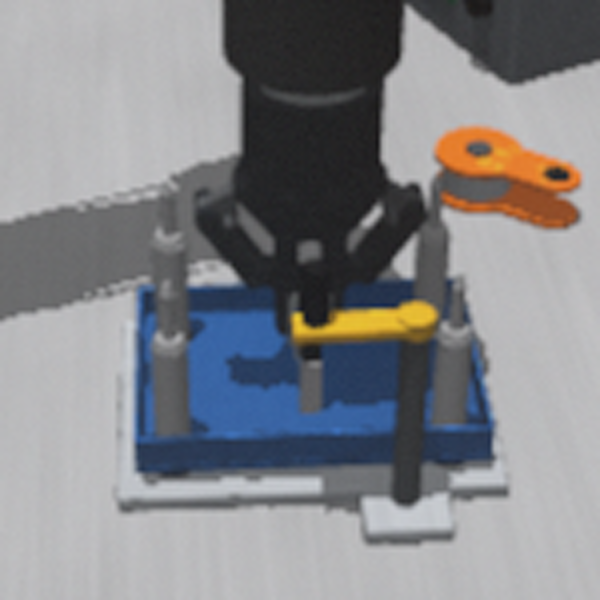

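Emit:
play_rows([
  [0, 0, 0.05, 0, 0, 0, 2.5],
  [0, 0, 0.05, 0, 0, 0, 4],
  [0, 0, 0.05, 0, 0, 0, 4],
  [0, 0, 0.05, 0, 0, 0, 4],
  [0, 0, 1.5, 0, 0, 0, 4],
  [0, 0, 4, 0, 0, 0, 4],
  [0, 0, 8, 0, 0, 0, 4],
  [0, 0, 12, 0, 0, 0, 4],
  [0, 0, 16, 0, 0, 0, 4],
  [0, 0, 20, 0, 0, 0, 4],
  [0, 0, 22, 0, 0, 0, 4],
  [0, 0, 22, 0, 0, 0, 6],
])

```text
t: 11.95
tool_pos: [0.5904, 0.0137, 0.283]
tcp_rot: [0.002, -0.695, 0.719, -0.002]
ft_force: [-0.4, 0.4, -0.4]
opening: 0.626
```

Emit:
play_rows([
  [-10, -38, 1, 0, 0, -0.107, 6],
  [-10, -38, 1, 0, 0, -0.107, 6],
  [-10, -38, 1, 0, 0, -0.107, 6],
  [-10, -38, 1, 0, 0, -0.107, 6],
  [-10, -38, 1, 0, 0, -0.107, 6],
  [-10, -38, 1, 0, 0, -0.107, 6],
  [-10, -38, 1, 0, 0, -0.107, 6],
  [-10, -38, 1, 0, 0, -0.107, 6],
  [-10, -38, 1, 0, 0, -0.107, 6],
  [-10, -38, 1, 0, 0, -0.107, 6],
  [-10, -38, 1, 0, 0, -0.107, 6],
])

```text
t: 13.05
tool_pos: [0.4904, -0.3657, 0.2922]
tcp_rot: [0.002, -0.656, 0.755, -0.001]
ft_force: [-0.4, -0.3, 1.0]
opening: 0.703
```

```bash
python3 shot.py wrist w9 side s9
```

```text
w9 13.05 [ 0.49037827 -0.36571682  0.29222081]
s9 13.1 [ 0.49064971 -0.36537835  0.29252947]
```

View pics/w9.png

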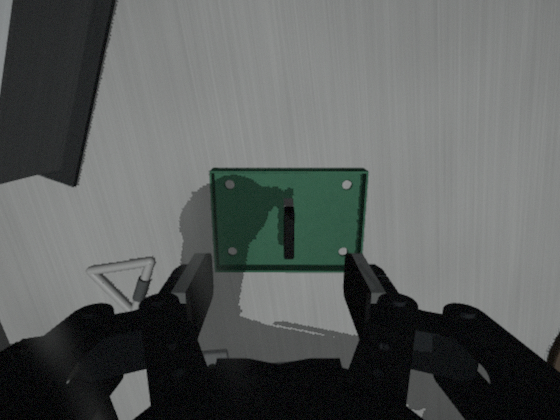

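View pics/s9.png

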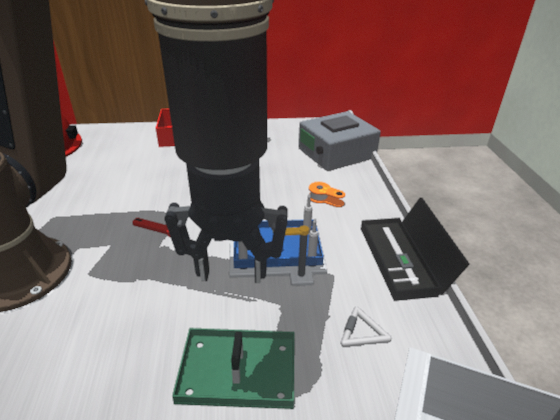

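Run:
```python
from holes import *
o,(c,st)=holes("w9",(216,174,362,263),1,thr=8)
px=[]
for q in [(232,251),(229,185),(342,251),(347,185)]:
    b=[p for p in o if np.hypot(*(p-q))<6]; px.append(b[0] if b else (np.nan,np.nan))
px=np.array(px);k=~np.isnan(px[:,0])
for fz in (None,.002):print(*fit([(c,H[k],px[k])],x0=(.49,-.295,0,-.14),fixz=fz))
q=st["tcp_rot"];print(np.radians(np.degrees(2*np.arctan2(q[2],q[1]))-270))
```

```text
blob [229.2415 184.0559] 63.5625 [9.5  8.75]
blob [346.4856 184.3119] 58.1875 [9.  8.5]
blob [287.7846 201.8359] 62.75 [9.   8.75]
blob [231.9377 250.7561] 49.8125 [8.5 7.5]
blob [342.7305 251.1805] 47.5625 [8.25 7.25]
blob [357.4763 257.4547] 72.3125 [10.25  9.5 ]
[ 0.4895 -0.295   0.0031 -0.1417] [[ 0.0134  0.0645]
 [ 0.008  -0.0006]
 [-0.111  -0.0326]
 [ 0.0838 -0.0292]]
[ 0.4895 -0.2947  0.     -0.1417] [[ 0.1452 -0.0284]
 [ 0.1547  0.0691]
 [-0.2423 -0.1262]
 [-0.0652  0.0403]]
-0.14031754685713232
```

Emit:
play_rows([
  [-0.2, 3.5, -4, 0, 0, -0.001, 6],
  [-0.2, 6.9, -8, 0, 0, -0.001, 6],
  [-0.2, 6.9, -12, 0, 0, -0.001, 6],
  [-0.2, 6.9, -16, 0, 0, -0.001, 6],
  [-0.2, 6.9, -20, 0, 0, -0.001, 6],
  [-0.2, 6.9, -22, 0, 0, -0.001, 6],
  [-0.2, 6.9, -23.5, 0, 0, -0.001, 6],
  [-0.2, 6.9, -24.7, 0, 0, -0.001, 6],
  [-0.2, 6.9, -25.4, 0, 0, -0.001, 6],
  [-0.2, 6.9, -25.4, 0, 0, -0.001, 6],
])

```text
t: 14.15
tool_pos: [0.4888, -0.2957, 0.0382]
tcp_rot: [0.002, -0.656, 0.755, -0.001]
ft_force: [0.2, -0.3, -0.7]
opening: 0.707
```

Emit:
play_rows([
  [0, 0, 0, 0, 0, 0, 3],
  [0, 0, 0, 0, 0, 0, 1],
  [0, 0, 0, 0, 0, 0, 0.5],
  [0, 0, 0, 0, 0, 0, 0.5],
  [0, 0, 0, 0, 0, 0, 0.5],
  [0, 0, 0, 0, 0, 0, 0.5],
  [0, 0, 0, 0, 0, 0, 0.5],
], newtons=60)

```text
t: 14.85
tool_pos: [0.489, -0.2959, 0.0391]
tcp_rot: [0.002, -0.656, 0.755, -0.002]
ft_force: [-1.2, 1.7, 4.8]
opening: 0.13
```

Emit:
play_rows([
  [0, 0, 1, 0, 0, 0, 0.5],
  [0, 0, 3, 0, 0, 0, 0.5],
  [0, 0, 6, 0, 0, 0, 0.5],
  [0, 0, 10, 0, 0, 0, 0.5],
  [0, 0, 14, 0, 0, 0, 0.5],
  [0, 0, 18, 0, 0, 0, 0.5],
  [0, 0, 21, 0, 0, 0, 0.5],
  [0, 0, 23, 0, 0, 0, 0.5],
  [0, 0, 23.2, 0, 0, 0, 0.5],
  [0, 0, 23.2, 0, 0, 0, 0.5],
])

```text
t: 15.85
tool_pos: [0.4884, -0.2954, 0.2704]
tcp_rot: [0.003, -0.656, 0.755, -0.001]
ft_force: [-0.1, 0.6, -6.5]
opening: 0.131
```

```bash
python3 shot.py wrist w10
python3 - <<'E'
from holes import *
o,(c,st)=holes("w10",(95,125,460,190),1,30,3000,thr=10)
q=st["tcp_rot"];print(st["tool_pos"],np.radians(np.degrees(2*np.arctan2(q[2],q[1]))-270))
px=[[p for p in o if abs(p[0]-134)<12][0],[p for p in o if abs(p[0]-422)<12][0]]
print(*fit([(c,H[[1,3]],px)],x0=(.489,-.296,.23,-.14)))
E
```

```text
w10 15.85 [ 0.48840719 -0.29541987  0.27044935]
blob [133.8259 154.6142] 367.375 [20.75 23.  ]
blob [423.1895 154.8584] 374.25 [21. 23.]
[ 0.4884 -0.2954  0.2704] -0.13957452936699827
[ 0.4894 -0.2948  0.2334 -0.1403] [[ 0. -0.]
 [-0. -0.]]
```

View pics/w10.png

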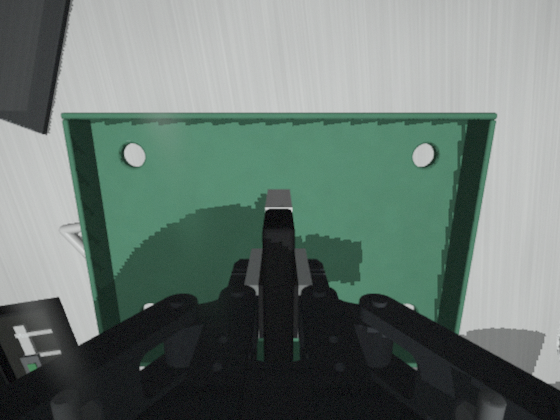

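Emit:
play_rows([
  [1.2, 4, 0, 0, 0, 0.02, 0.5],
  [2.7, 8.5, 0, 0, 0, 0.04, 0.5],
  [4.2, 13, 0, 0, 0, 0.06, 0.5],
  [5.7, 17.5, 0, 0, 0, 0.08, 0.5],
  [7.2, 22, 0, 0, 0, 0.1, 0.5],
  [8.5, 26, 0, 0, 0, 0.105, 0.5],
  [9.4, 29.5, 0, 0, 0, 0.105, 0.5],
  [9.95, 31, 0, 0, 0, 0.105, 0.5],
  [9.95, 31, -2, 0, 0, 0.105, 0.5],
  [9.95, 31, -5, 0, 0, 0.105, 0.5],
  [9.95, 31, -7, 0, 0, 0.105, 0.5],
  [9.95, 31, -7.7, 0, 0, 0.105, 0.5],
])

```text
t: 17.1
tool_pos: [0.5851, 0.014, 0.1883]
tcp_rot: [-0.001, -0.695, 0.719, 0.002]
ft_force: [0.0, -0.1, -5.6]
opening: 0.128
```

Emit:
play_rows([
  [0, 0, 0, 0, 0, 0, 0.5],
  [0, 0, 0, 0, 0, 0, 0.5],
])

```text
t: 17.3
tool_pos: [0.5849, 0.0136, 0.1881]
tcp_rot: [-0.002, -0.694, 0.72, 0.002]
ft_force: [-0.1, -1.1, -4.5]
opening: 0.131
```

```bash
python3 shot.py wrist w11 side s11
python3 - <<'E'
import cv2,numpy as np
from holes import *
im=cv2.imread("pics/w11.png")
a=cv2.resize(im[125:190,100:170],None,fx=5.5,fy=5.5,interpolation=cv2.INTER_CUBIC);b=cv2.resize(im[125:190,390:460],None,fx=5.5,fy=5.5,interpolation=cv2.INTER_CUBIC)
cv2.imwrite("pics/w11z.png",np.hstack([a,b]))
c,st=pickle.load(open("pics/w11.pkl","rb"))
q=st["tcp_rot"];print(st["tool_pos"],np.radians(np.degrees(2*np.arctan2(q[2],q[1]))-270))
print(proj(c,mdl([.5887,.0153,0,-.035],H+[0,0,.136])))
E
```

```text
w11 17.3 [0.58492975 0.01358139 0.18807215]
s11 17.35 [0.58546909 0.01376545 0.18882464]
[0.5849 0.0136 0.1881] -0.03558211606927104
[[155.7304 299.718 ]
 [138.8932 153.9426]
 [390.7941 298.9808]
 [405.9321 153.5088]]
```

View pics/w11z.png

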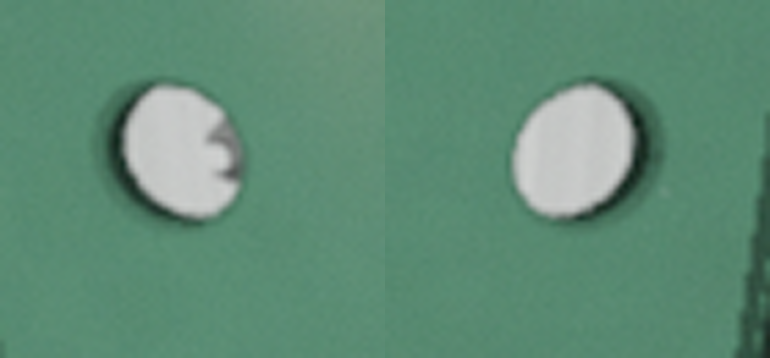

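View pics/s11.png

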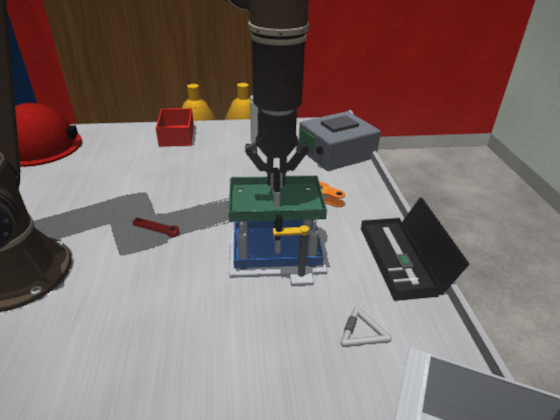

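Emit:
play_rows([
  [0.25, 0.06, 0, 0, 0, 0, 0.5],
  [0.25, 0.06, 0, 0, 0, 0, 0.5],
  [0.25, 0.06, -0.3, 0, 0, 0, 0.5],
  [0.25, 0.06, -0.5, 0, 0, 0, 0.5],
  [0.25, 0.06, -0.5, 0, 0, 0, 0.5],
])

```text
t: 17.9
tool_pos: [0.5879, 0.0144, 0.1837]
tcp_rot: [-0.001, -0.694, 0.72, 0.001]
ft_force: [0.3, 0.5, -5.1]
opening: 0.132
```

```bash
python3 shot.py wrist w12
python3 - <<'E'
import cv2,numpy as np
from holes import *
im=cv2.imread("pics/w12.png")
a=cv2.resize(im[125:190,100:170],None,fx=5.5,fy=5.5,interpolation=cv2.INTER_CUBIC);b=cv2.resize(im[125:190,390:460],None,fx=5.5,fy=5.5,interpolation=cv2.INTER_CUBIC)
cv2.imwrite("pics/w12z.png",np.hstack([a,b]))
c,st=pickle.load(open("pics/w12.pkl","rb"))
q=st["tcp_rot"];print(st["tool_pos"],np.radians(np.degrees(2*np.arctan2(q[2],q[1]))-270))
print(proj(c,mdl([.5887,.0153,0,-.035],H+[0,0,.136])))
E
```

```text
w12 17.9 [0.58785655 0.01443318 0.18374798]
[0.5879 0.0144 0.1837] -0.03550022085766846
[[157.8923 301.8448]
 [140.9615 153.0916]
 [397.7273 301.339 ]
 [414.2567 152.744 ]]
```

View pics/w12z.png

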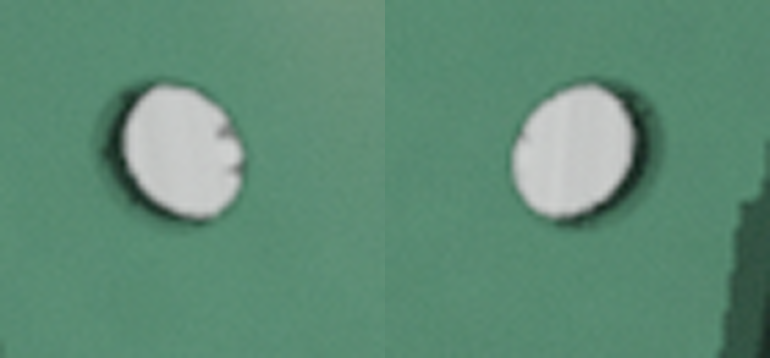

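Emit:
play_rows([
  [0, 0, -0.5, 0, 0, 0, 0.5],
  [0, 0, -1, 0, 0, 0, 0.5],
  [0, 0, -1.4, 0, 0, 0, 0.5],
  [0, 0, -1.7, 0, 0, 0, 0.5],
  [0, 0, -1.7, 0, 0, 0, 0.5],
])

```text
t: 18.45
tool_pos: [0.5877, 0.0143, 0.1662]
tcp_rot: [-0.001, -0.694, 0.72, 0.002]
ft_force: [-0.4, 1.0, -5.6]
opening: 0.125
```

```bash
python3 shot.py wrist w13
python3 - <<'E'
import cv2,numpy as np
from holes import *
im=cv2.imread("pics/w13.png")
a=cv2.resize(im[125:190,100:170],None,fx=5.5,fy=5.5,interpolation=cv2.INTER_CUBIC);b=cv2.resize(im[125:190,390:460],None,fx=5.5,fy=5.5,interpolation=cv2.INTER_CUBIC)
cv2.imwrite("pics/w13z.png",np.hstack([a,b]))
c,st=pickle.load(open("pics/w13.pkl","rb"))
print(proj(c,mdl([.5887,.0153,0,-.035],H+[0,0,.136])))
E
```

```text
w13 18.45 [0.5876591  0.0143444  0.16624285]
[[147.3385 318.0681]
 [127.1533 157.1526]
 [407.5445 317.369 ]
 [427.1593 156.7355]]
```

View pics/w13z.png

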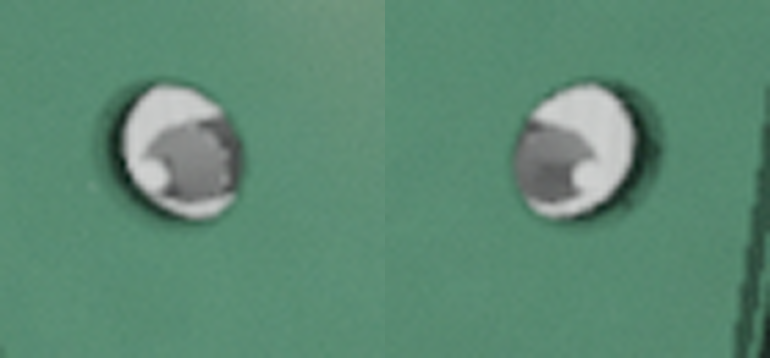

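Emit:
play_rows([
  [0, 0, -0.5, 0, 0, 0, 0.5],
  [0, 0, -1, 0, 0, 0, 0.5],
  [0, 0, -1.5, 0, 0, 0, 0.5],
  [0, 0, -2, 0, 0, 0, 0.5],
  [0, 0, -2.2, 0, 0, 0, 0.5],
  [0, 0, -2.4, 0, 0, 0, 0.5],
  [0, 0, -2.4, 0, 0, 0, 0.5],
])

```text
t: 19.2
tool_pos: [0.5878, 0.0143, 0.1424]
tcp_rot: [-0.001, -0.694, 0.72, 0.002]
ft_force: [-0.4, 0.0, -4.3]
opening: 0.13
```

Emit:
play_rows([
  [0, 0, -0.1, 0, 0, 0, 0.5],
  [0, 0, -0.2, 0, 0, 0, 0.5],
  [0, 0, -0.3, 0, 0, 0, 0.5],
  [0, 0, -0.4, 0, 0, 0, 0.5],
  [0, 0, -0.4, 0, 0, 0, 0.5],
])

```text
t: 19.7
tool_pos: [0.5878, 0.014, 0.1399]
tcp_rot: [-0.001, -0.695, 0.719, 0.001]
ft_force: [-6.0, -2.4, 6.8]
opening: 0.13
```

```bash
python3 shot.py wrist w14 side s14
python3 - <<'E'
import cv2,numpy as np
im=cv2.imread("pics/s14.png")
cv2.imwrite("pics/s14z.png",cv2.resize(im[150:300,200:350],None,fx=4,fy=4,interpolation=cv2.INTER_CUBIC))
E
```

```text
w14 19.7 [0.58784577 0.0140048  0.13988428]
s14 19.75 [0.58784387 0.01398756 0.13986799]
```

View pics/s14z.png

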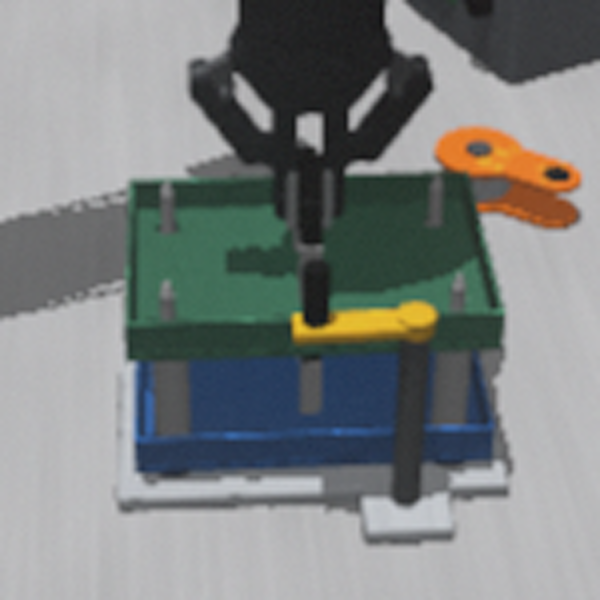

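View pics/w14.png

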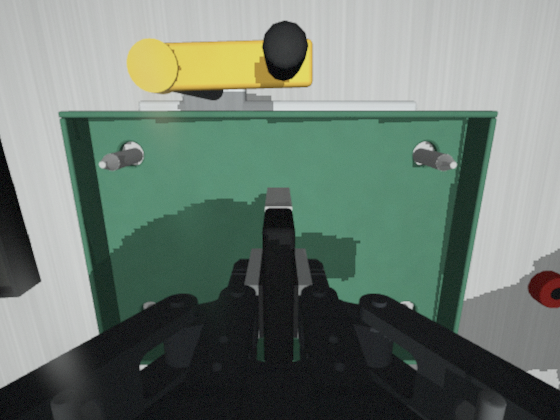

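Emit:
play_rows([
  [0, 0, -0.05, 0, 0, 0, 1.6],
  [0, 0, -0.05, 0, 0, 0, 2.5],
  [0, 0, -0.05, 0, 0, 0, 4],
  [0, 0, -0.05, 0, 0, 0, 4],
  [0, 0, -0.05, 0, 0, 0, 4],
  [0, 0, 1.5, 0, 0, 0, 4],
  [0, 0, 4, 0, 0, 0, 4],
  [0, 0, 8, 0, 0, 0, 4],
  [0, 0, 12, 0, 0, 0, 4],
  [0, 0, 13, 0, 0, 0, 4],
])

```text
t: 20.8
tool_pos: [0.5899, 0.0141, 0.275]
tcp_rot: [0.002, -0.695, 0.719, -0.001]
ft_force: [0.3, -0.3, -0.3]
opening: 0.467
```

```bash
python3 shot.py wrist w15 side s15
python3 - <<'E'
import cv2,numpy as np
im=cv2.imread("pics/s15.png")
cv2.imwrite("pics/s15z.png",cv2.resize(im[150:300,200:350],None,fx=4,fy=4,interpolation=cv2.INTER_CUBIC))
E
```

```text
w15 20.8 [0.58992075 0.01412332 0.27503785]
s15 20.85 [0.58971913 0.01423976 0.27458137]
```

View pics/s15z.png

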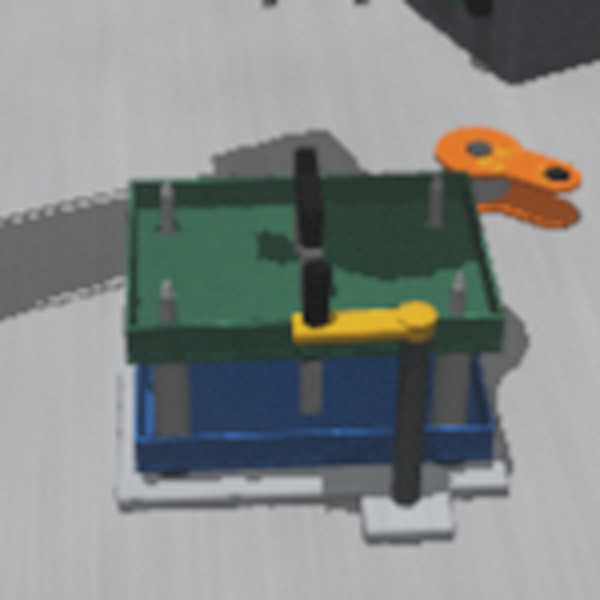

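View pics/w15.png

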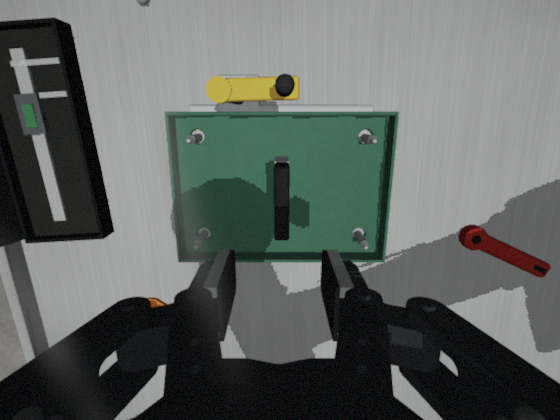

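Emit:
play_rows([
  [-0.7, -2, 0, 0, 0, 1.58, 2.4],
  [-0.7, -5, 0, 0, 0, 1.58, 2.4],
  [-0.7, -8.9, 0, 0, 0, 1.58, 2.4],
  [-0.7, -8.9, 0, 0, 0, 1.58, 2.4],
  [-0.7, -8.9, 0, 0, 0, 1.58, 2.4],
  [-0.7, -8.9, 0, 0, 0, 1.58, 2.4],
  [-0.7, -8.9, 0, 0, 0, 1.58, 2.4],
  [-0.7, -8.9, 0, 0, 0, 1.58, 2.4],
  [-0.7, -8.9, 0, 0, 0, 1.58, 2.4],
  [-0.7, -8.9, 0, 0, 0, 1.58, 2.4],
  [-0.7, -8.9, -3, 0, 0, 1.58, 2.4],
  [-0.7, -8.9, -5, 0, 0, 1.58, 2.4],
])

```text
t: 22.1
tool_pos: [0.5807, -0.0746, 0.2191]
tcp_rot: [-0.001, 1.0, -0.012, -0.002]
ft_force: [0.4, -0.1, 0.1]
opening: 0.285
```

Emit:
play_rows([
  [0, 0, 0, 0, 0, 0, 2.4],
])

```text
t: 22.2
tool_pos: [0.5784, -0.0746, 0.2149]
tcp_rot: [-0.001, 1.0, -0.012, -0.006]
ft_force: [0.1, -0.2, 0.8]
opening: 0.285
```

```bash
python3 shot.py wrist w16 side s16
python3 - <<'E'
import pickle,numpy as np
c,st=pickle.load(open("pics/s16.pkl","rb"));q=st["tcp_rot"];print(np.degrees(2*np.arctan2(q[2],q[1]))-270,st["opening"],st["joint_positions"])
E
```

```text
w16 22.2 [ 0.57836895 -0.07462771  0.21488075]
s16 22.25 [ 0.57904555 -0.07468376  0.21626783]
-271.3475384495162 0.28246637911940414 [ 0.20422544  0.2262911  -0.20755977 -0.00362044 -1.14624244  1.34455855]
```

View pics/w16.png

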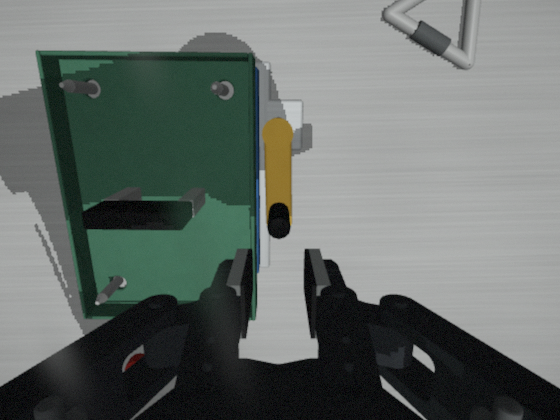

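View pics/s16.png

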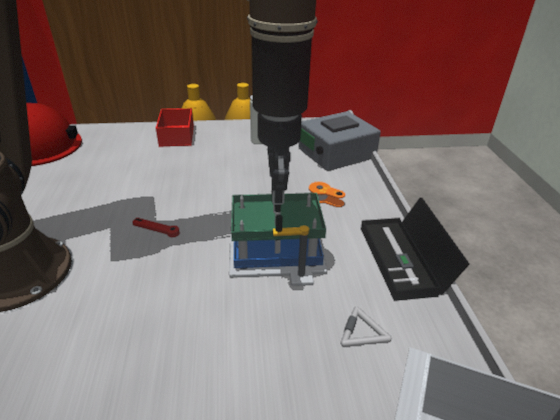

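Run:
```python
from holes import *
c,st=pickle.load(open("pics/w16.pkl","rb"))
o,d=ray(c,(279,228));print(o+d*(.175-o[2])/d[2], o)
```

```text
[ 0.5842 -0.0745  0.175 ] [ 0.6498 -0.0759  0.3565]
```

Emit:
play_rows([
  [0.4, 0, 0, 0, 0, 0, 2.4],
  [0.4, 0, -1.5, 0, 0, 0, 2.4],
  [0.4, 0, -3, 0, 0, 0, 2.4],
  [0.4, 0, -4.5, 0, 0, 0, 2.4],
  [0.4, 0, -6, 0, 0, 0, 2.4],
  [0.4, 0, -7, 0, 0, 0, 2.4],
  [0.4, 0, -7.1, 0, 0, 0, 2.4],
  [0.4, 0, -7.1, 0, 0, 0, 2.4],
])

```text
t: 23.1
tool_pos: [0.5845, -0.0748, 0.1475]
tcp_rot: [-0.0, 1.0, -0.012, -0.003]
ft_force: [0.1, -0.2, 0.5]
opening: 0.284
```

```bash
python3 shot.py wrist w17 side s17;python3 - <<'E'
import cv2
im=cv2.imread("pics/s17.png")
cv2.imwrite("pics/s17z.png",cv2.resize(im[140:290,200:350],None,fx=4,fy=4,interpolation=cv2.INTER_CUBIC))
E
```

```text
w17 23.1 [ 0.58450879 -0.07476857  0.14747056]
s17 23.15 [ 0.58470157 -0.07473122  0.14781244]
```

View pics/w17.png

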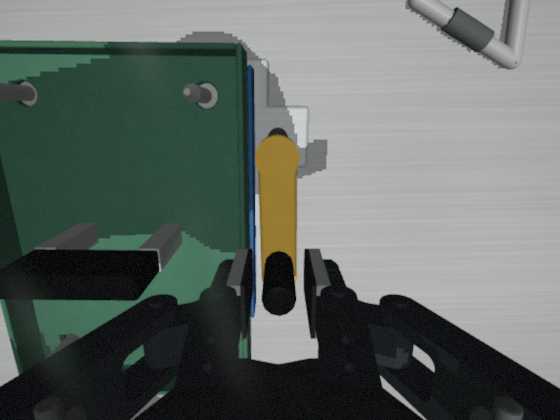

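View pics/s17z.png

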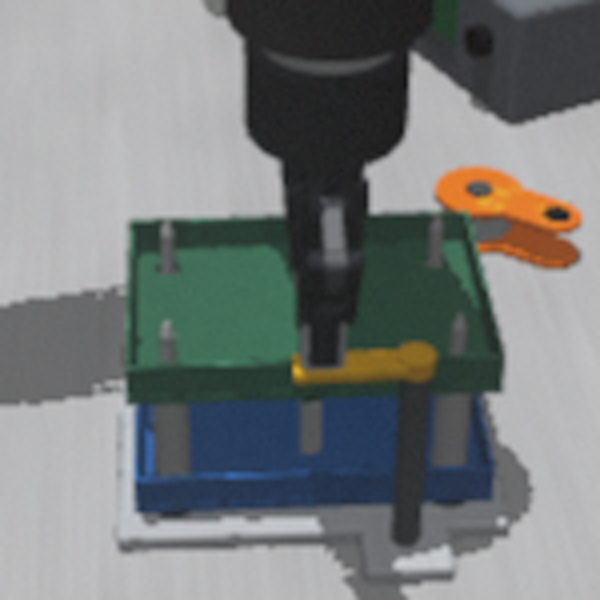

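Run:
```python
import numpy as np
h=np.array([.6351,-.0757]);p0=np.array([.5847,-.0747])
for i,a in enumerate(np.linspace(86,46,9)):
    d=np.radians(88+a);p=h+.052*np.array([np.cos(d),np.sin(d)])
    print(a,((p-p0)*100).round(2),round(np.radians(a-90.9),3))
```

```text
86.0 [-0.13  0.44] -0.086
81.0 [-0.06  0.89] -0.173
76.0 [0.04 1.33] -0.26
71.0 [0.19 1.76] -0.347
66.0 [0.37 2.18] -0.435
61.0 [0.58 2.58] -0.522
56.0 [0.83 2.96] -0.609
51.0 [1.12 3.31] -0.696
46.0 [1.43 3.64] -0.784
```

Emit:
play_rows([
  [-0.13, 0.44, 0, 0, 0, -0.086, 2.4],
  [-0.06, 0.89, 0, 0, 0, -0.173, 2.4],
  [0.04, 1.33, 0, 0, 0, -0.26, 2.4],
  [0.19, 1.76, 0, 0, 0, -0.347, 2.4],
  [0.37, 2.18, 0, 0, 0, -0.435, 2.4],
  [0.58, 2.58, 0, 0, 0, -0.522, 2.4],
  [0.83, 2.96, 0, 0, 0, -0.609, 2.4],
  [1.12, 3.31, 0, 0, 0, -0.696, 2.4],
  [1.43, 3.64, 0, 0, 0, -0.784, 2.4],
  [1.43, 3.64, 0, 0, 0, -0.784, 2.4],
])

```text
t: 24.2
tool_pos: [0.5996, -0.0381, 0.1487]
tcp_rot: [-0.002, 0.919, -0.393, -0.002]
ft_force: [-0.8, -0.7, -0.6]
opening: 0.276
```

```bash
python3 shot.py wrist w18 side s18;python3 - <<'E'
import cv2,pickle
import numpy as np
im=cv2.imread("pics/s18.png")
cv2.imwrite("pics/s18z.png",cv2.resize(im[140:290,200:350],None,fx=4,fy=4,interpolation=cv2.INTER_CUBIC))
c,st=pickle.load(open("pics/s18.pkl","rb"));q=st["tcp_rot"];jaw=np.degrees(2*np.arctan2(q[2],q[1]))-270+360;print(jaw,st["tool_pos"])
h=np.array([.6351,-.0757]);p0=st["tool_pos"][:2]
for i,a in enumerate(np.linspace(40,-2,9)):
    d=np.radians(88+a);p=h+.052*np.array([np.cos(d),np.sin(d)])
    print(a,((p-p0)*100).round(2),round(np.radians(a-2-jaw),3))
E
```

```text
w18 24.2 [ 0.59957883 -0.03805409  0.14872324]
s18 24.25 [ 0.59950245 -0.03816703  0.14861255]
43.86548729325051 [ 0.59950245 -0.03816703  0.14861255]
40.0 [0.36 0.34] -0.102
34.75 [0.75 0.62] -0.194
29.5 [1.16 0.86] -0.286
24.25 [1.59 1.06] -0.377
19.0 [2.04 1.22] -0.469
13.75 [2.5  1.34] -0.561
8.5 [2.97 1.41] -0.652
3.25 [3.45 1.45] -0.744
-2.0 [3.92 1.43] -0.835
```

View pics/w18.png

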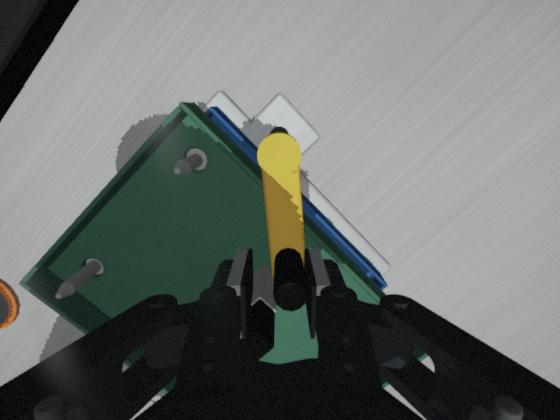

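View pics/s18z.png

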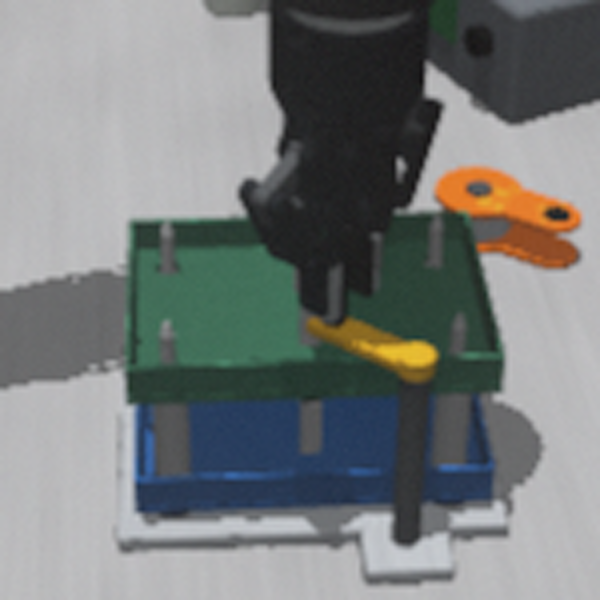

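Emit:
play_rows([
  [0.36, 0.34, 0, 0, 0, -0.09, 2.4],
  [0.75, 0.62, 0, 0, 0, -0.194, 2.4],
  [1.16, 0.86, 0, 0, 0, -0.286, 2.4],
  [1.59, 1.06, 0, 0, 0, -0.377, 2.4],
  [2.04, 1.22, 0, 0, 0, -0.469, 2.4],
  [2.5, 1.34, 0, 0, 0, -0.561, 2.4],
  [2.97, 1.41, 0, 0, 0, -0.652, 2.4],
  [3.45, 1.45, 0, 0, 0, -0.744, 2.4],
  [3.7, 1.44, 0, 0, 0, -0.79, 2.4],
  [3.7, 1.44, 0, 0, 0, -0.8, 2.4],
])

```text
t: 25.3
tool_pos: [0.6365, -0.0239, 0.1486]
tcp_rot: [0.003, -0.695, 0.719, 0.001]
ft_force: [0.1, -0.0, -0.8]
opening: 0.279
```

Emit:
play_rows([
  [0.1, 0, 0, 0, 0, 0, 2.4],
  [0.2, 0, 0, 0, 0, 0, 2.4],
  [0.3, 0, 0, 0, 0, 0, 2.4],
  [0.3, 0, 0, 0, 0, 0, 2.4],
])

```text
t: 25.7
tool_pos: [0.6395, -0.0239, 0.1486]
tcp_rot: [0.003, -0.696, 0.718, 0.001]
ft_force: [-0.8, 0.5, 0.4]
opening: 0.283
```

Emit:
play_rows([
  [0.1, 0, 0, 0, 0, 0, 2.4],
  [0.2, 0, 0, 0, 0, 0, 2.4],
  [0.3, 0, 0, 0, 0, 0, 2.4],
  [0.3, 0, 0, 0, 0, 0, 2.4],
])

```text
t: 26.1
tool_pos: [0.6419, -0.0239, 0.1485]
tcp_rot: [0.002, -0.696, 0.718, 0.001]
ft_force: [-5.7, 1.5, 2.8]
opening: 0.281
```

Emit:
play_rows([
  [0.1, 0, 0, 0, 0, 0, 2.4],
  [0.15, 0, 0, 0, 0, 0, 2.4],
  [0.15, 0, 0, 0, 0, 0, 2.4],
])

```text
t: 26.4
tool_pos: [0.642, -0.0239, 0.1485]
tcp_rot: [0.001, -0.696, 0.718, 0.002]
ft_force: [-7.8, 2.5, 4.4]
opening: 0.28
```

```bash
python3 shot.py wrist w19
```

```text
w19 26.4 [ 0.64204087 -0.02391978  0.14848022]
```

View pics/w19.png

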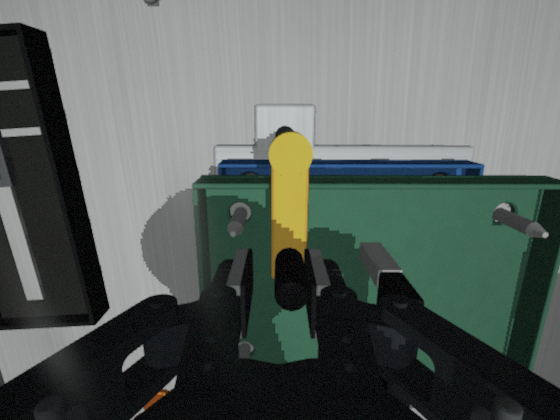

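Emit:
play_rows([
  [-0.2, 0, 0, 0, 0, 0, 2.4],
  [-0.45, 0, 0, 0, 0, 0, 2.4],
  [-0.45, 0, 0, 0, 0, 0, 2.4],
  [-0.45, 0, 1, 0, 0, 0, 2.4],
  [-0.45, 0, 3, 0, 0, 0, 2.4],
  [-0.45, 0, 6, 0, 0, 0, 2.4],
  [-0.45, 0, 10, 0, 0, 0, 2.4],
  [-0.45, -4, 13, 0, 0, 0, 2.4],
  [-0.45, -8, 14, 0, 0, 0, 2.4],
  [-0.45, -10, 14, 0, 0, 0, 2.4],
  [-0.45, -10, 14, 0, 0, 0, 2.4],
  [-0.45, -10, 14, 0, 0, 0, 2.4],
])

```text
t: 27.65
tool_pos: [0.6376, -0.1244, 0.2889]
tcp_rot: [0.001, -0.695, 0.719, 0.002]
ft_force: [-0.4, 0.3, -0.4]
opening: 0.28
```

```bash
python3 shot.py wrist w20 side s20 top t20
python3 - <<'E'
import cv2
im=cv2.imread("pics/s20.png")
cv2.imwrite("pics/s20z.png",cv2.resize(im[140:290,200:350],None,fx=4,fy=4,interpolation=cv2.INTER_CUBIC))
E
```

```text
w20 27.65 [ 0.63756743 -0.12438548  0.28889729]
s20 27.7 [ 0.6376087  -0.12377927  0.28869756]
t20 27.75 [ 0.6375896  -0.12338244  0.28856736]
```

View pics/w20.png

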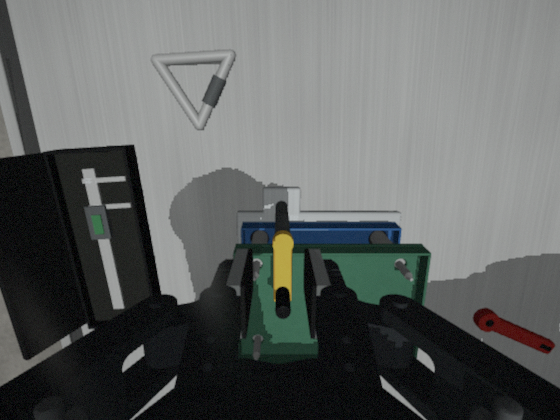

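View pics/s20z.png

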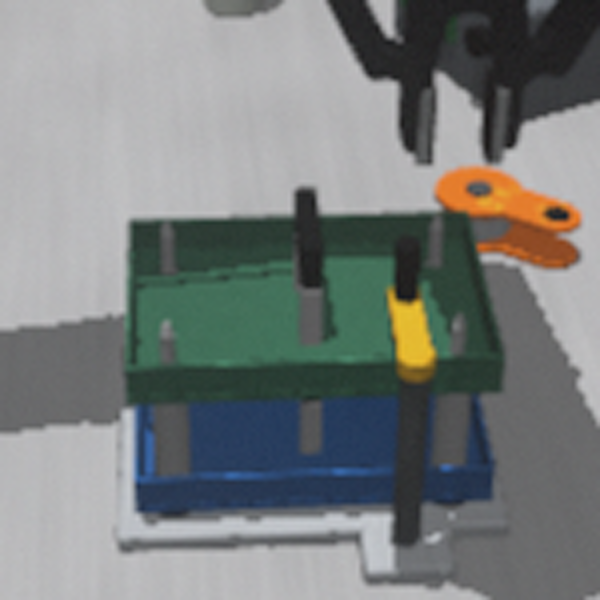

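View pics/s20.png

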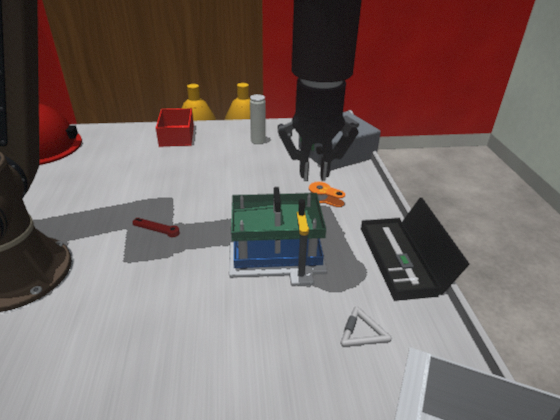

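Run:
```python
from holes import *
c,st=pickle.load(open("pics/w20.pkl","rb"))
x=[.5889,.0154,0,-.035]
for a in (0,.05,.1):
    L=[[.05,-.088,.139],[.05-.052*np.sin(a),-.088+.052*np.cos(a),.175]]
    print(a,proj(c,mdl(x,L)).round(1).tolist())
im=cv2.imread("pics/w20.png");cv2.imwrite("pics/w20z.png",cv2.resize(im[190:370,220:420],None,fx=3.5,fy=3.5,interpolation=cv2.INTER_CUBIC))
# rim corners in side & flatness: predicted for seated tray (side-camera stand estimate)
cs,_=pickle.load(open("pics/s20.pkl","rb"))
C=[[s*.1,t*.07,z] for z in (.045,.125) for s in (1,-1) for t in (1,-1)]
print(((proj(cs,mdl([.5867,.0117,0,-.035],C))-[200,140])*4).round(0).tolist())
```

```text
0 [[282.5, 243.1], [282.8, 313.0]]
0.05 [[282.5, 243.1], [285.7, 313.0]]
0.1 [[282.5, 243.1], [288.6, 312.8]]
[[460.0, 316.0], [495.0, 467.0], [135.0, 326.0], [132.0, 481.0], [469.0, 207.0], [507.0, 353.0], [129.0, 216.0], [124.0, 366.0]]
```

View pics/w20z.png

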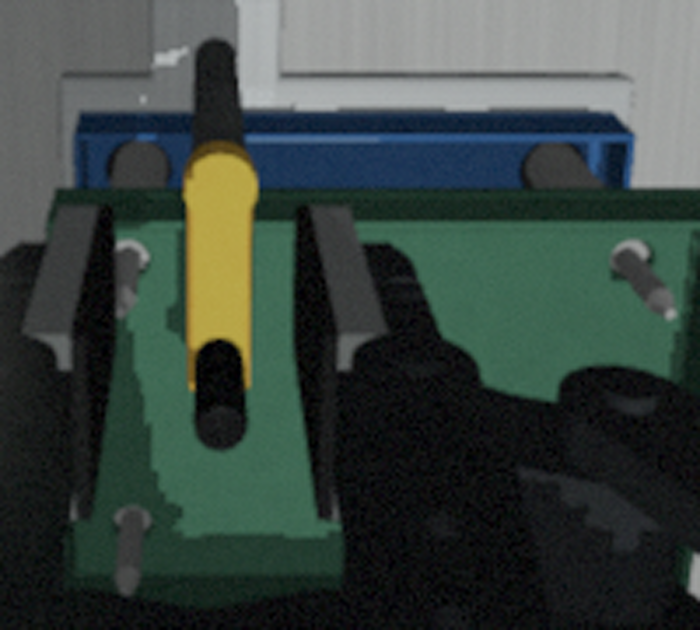

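Run:
```python
from workcell import *
print(observe()["t"],observe()["ft_force"]);print(finish_job())
```

```text
27.8 [-0.44139585 -0.70086722 -0.42840216]
the job is handed in; nothing more can be done
None
```

The stand is reassembled in the order you asked, and I handed the job in at 27.8 s of robot time, with the arm clear and about 1 N or less on the wrist sensor. The arm never touched the pulley or the maillon.

- **Blue tray:** it went down over the thick posts with no measurable extra force. It met the pads at a tool height of 59 mm, which matches the grasp offset plus the 20 mm pads.
- **Green tray:** it went over the thin post ends onto the shoulders. In the pictures every hole had its own post, and in the side view both rims sat within about 2 px of where seated, flat trays should appear.
- **Lock bar:** I swung it with the fingers loosely round the knob until it met its stop. The tool stalled there while the push rose to about 8 N. The wrist picture puts the bar within about 0.01 rad of closed.

Two readings disagreed slightly:

- **Cameras:** the wrist camera and the fixed cameras differed by about 2 mm in x and 3–4 mm in y. I positioned the trays from the wrist camera alone, checking the post tips through the holes on the way down.
- **Green tray contact height:** it touched about 1 mm higher than expected, probably because the tool was tilted by a fraction of a degree. After I let go, it looked flat.

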